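# Pile angle brackets head to tail

## Robot

A 6-joint arm with a two-finger parallel gripper is mounted at the origin on a cart in front of the work surface, level with it; the furniture and walls round the work are solid. World frame = base frame: x ahead of the robot, y to its left, z up, the work surface at z = 0. Lengths are in m, angles in rad, forces in N, time in s.
With the tool pointing down it reaches from about 0.35 to 0.975 m from the base axis. Payload 4.9 kg.
Tool frame: the origin (TCP) lies at the very end of the fingers, on their centre line; the grasp point (between the pads) lies 19 mm behind it; z points along the fingers, y is the line along which they close (so a half turn about z gives the same grasp; the last joint's range is limited). The gripper opens to 85 mm and grips with 20 to 120 N. Pads are 22 mm wide; open, the fingers measure 114 mm over their backs; the gripper's body (76 mm by 85 mm) begins 54 mm behind the grasp point. The pads swing forward as they close: fully open they stand 13 mm farther back than shut.
Start: joints at [-1.35, 0.053, 1.613, -0, 1.476, -0.119], TCP at [0.208, -0.589, 0.193] pointing down, gripper open.
Joint ranges: [-3.01, 3.01], [-1.01, 2.22], [0.06, 2.58], [-1.02, 4.17], [0.09, 2.62], [-3.14, 3.14]. Speed limits (rad/s): [2.57, 2.57, 3.14, 3.14, 3.14, 3.14].

## Interface

Orientations are given as a rotation vector (axis times angle).
In Python, from station import ctrl, imaging gives the robot as it stands.
- The arm moves only by the tool play_rows, never from a script. Its argument "series" is a list of rows, each a list of 3 entries, a list of its own where there are three numbers: the opening, from 0 (shut) to 1 (fully open), then the shift along the tool's x, y, z each as a share of 0.05 m, from -1 to 1, then the turn, a rotation vector about the tool's x, y, z each as a share of 8 degrees, from -1 to 1. In form: [[grip, [dx, dy, dz], [ax, ay, az]], ...]. A call has 1 to 8 rows; each row shifts and turns the commanded pose from where the row before left it, along the tool's axes as they then stand; what a row does not reach is not made up. A row lasts 1/8 s, in which the tool goes at most 62.5 mm and 10.7 degrees, less where a joint would pass 70% of its speed; a pose out of reach is approached as far as the arm can. A call with a number of a shift or a turn outside -1 to 1 is refused whole. A call with a gripper value outside its range is refused whole. The fingers move at their own pace and stop on an object; "force" is the grip in N (left out, the last holds). Time passes only in rows, so rows that do not move let the fingers close. It gives the time, the measured TCP pose, the force, the opening and the grip force at its end, in the units of the state.
- ctrl.get_obs(): the state, without advancing time (a new reading comes with each control period).
- imaging.get_image(name): name is "side" or "top" or "wrist"; returns a dict with "color" (400x640x3 uint8, blue, green, red), "fx", "fy", "cx", "cy" (pixels), "extrinsics" (4x4, takes a point from world to camera coordinates); the wrist camera has in their place "hand_eye" (4x4, takes a point from camera to tool coordinates, whose origin is the TCP and whose axes are the flange's). Camera axes: x right, y down, z forward; pixel columns grow to the right and rows downward; lengths in m; the calibration is good to about 2 mm. A picture is of the moment at which its call begins: read the wrist's pose just before it. There is no depth.
- ctrl.finish_job(): hands the job in; it is judged then, once.
The state is a dict: "t": time; "q": joint angles; "dq": joint speeds; "effort": joint torques, N m; "tool_pos": TCP position; "tool_rot": TCP orientation; "contact_force": force on the tool from outside, world axes, zero at the start; "wrist_torque": the same for the moment, N m; "opening": finger opening in m; "grip_force": force on a finger pad.
Only numpy, scipy, OpenCV 4.12 (cv2) and the standard library are available. Lean on these libraries where they do the work, as an engineer would, in place of code of your own. Each camera call takes 0.05 s, during which the arm holds its last target. There are 200 camera calls.

## Task

Stack the three L-shaped brackets from the sloping rack on the wide one that lies on the bench, one at a time from the widest to the narrowest, all with their upstands pointing up. Turn each end for end from the one below, so that its plate lies flat and centred on the plate below with its plain end close up to that bracket's upstand (within a centimetre), and the pile stands level and balanced. Leave the bottom bracket where it lies, and do not disturb the bearing, feeler gauge and tape roll.

Things in the scene. Friction and masses are not known exactly. Their poses are not given: they have to be found in the camera images.
- bracket_base: Bottom of the pile, 74 mm wide. Aluminium L-bracket: plate 100 mm long, 16 thick; across one end an upstand 16 thick, 31 high overall. Origin: centre of the underside; x along the plate to the upstand (x 34 to 50), y across, z out of the plate's top. Mass centre x 5, z 10. Grip it across its width. Lies loose, flat on the bench, upstand up. 0.36 kg.
- bracket_wide: Second in the pile, 62 mm wide. Aluminium L-bracket: plate 100 mm long, 16 thick; across one end an upstand 16 thick, 31 high overall. Origin: centre of the underside; x along the plate to the upstand (x 34 to 50), y across, z out of the plate's top. Mass centre x 5, z 10. Grip it across its width. Starts on the rack, upstand at the high end. 0.30 kg.
- bracket_medium: Third in the pile, 50 mm wide. Aluminium L-bracket: plate 100 mm long, 16 thick; across one end an upstand 16 thick, 31 high overall. Origin: centre of the underside; x along the plate to the upstand (x 34 to 50), y across, z out of the plate's top. Mass centre x 5, z 10. Grip it across its width. Starts on the rack, upstand at the high end. 0.24 kg.
- bracket_narrow: Top in the pile, 38 mm wide. Aluminium L-bracket: plate 100 mm long, 16 thick; across one end an upstand 16 thick, 31 high overall. Origin: centre of the underside; x along the plate to the upstand (x 34 to 50), y across, z out of the plate's top. Mass centre x 5, z 10. Grip it across its width. Starts on the rack, upstand at the high end. 0.18 kg.
- bracket_base_upstand (a point): Middle of the top edge of the upstand of this bracket, at (42, 0, 31) mm in the bracket's frame.
- bracket_wide_upstand (a point): Middle of the top edge of the upstand of this bracket, at (42, 0, 31) mm in the bracket's frame.
- bracket_medium_upstand (a point): Middle of the top edge of the upstand of this bracket, at (42, 0, 31) mm in the bracket's frame.
- bracket_narrow_upstand (a point): Middle of the top edge of the upstand of this bracket, at (42, 0, 31) mm in the bracket's frame.
- rack: Fixed grey sheet-metal rack, 320 mm wide (y), 110 deep; flat face sloping 27 degrees, rising towards its +x (away from the robot and to the right) from 26 to 83 mm high; lip 10 mm high along the low edge, against which the brackets rest. Brackets lie side by side at about y +100, 0, -100 mm in any order. Origin: on the bench under the middle.
- bearing: Bystander: ball bearing lying flat, 52 mm across, 15 mm high. Origin: centre of its underside.
- feeler_gauge: Bystander: feeler gauge lying on the bench, 26x112x13 mm. Origin: centre of its underside.
- tape_roll: Bystander: roll of tape lying flat, 100 mm across, 25 mm high. Origin: centre of its underside.

How it is judged:
By the outcome, as a careful person would: the job done as asked, in the order asked, and still so for the second after the job is handed in, with the robot touching nothing.
It also fails if it takes over 64 s, if anything falls off the work surface, if the arm or the gripper's body presses on something with over 40 N, if the wrist force passes 120 N, or if a joint passes its speed limit or range.

## Working session

There is one attempt and no reset: what is moved stays moved. The work goes in short steps, Python scripts to look and compute and a tool call to move; the robot and the scene stay as the last step left them, time stands still between calls to the robot, and variables do not carry over. Pictures are saved under pics/ and viewed, at most 10 in all, crops included, and the job is handed in when it is done.

Besides the shell and the picture viewer there is one more tool, called as name([rows], argument=value, ...), one row to a line, values as JSON. play_rows: Moves the arm, as the interface text tells. Shift numbers are shares of 0.05 m and turn numbers shares of 8 degrees, none past 1 either way. Its arguments: {"type":"object","properties":{"series":{"type":"array"},"force":{"type":"number"}},"required":["series"]}

```bash
mkdir -p pics; ls
python3 - <<'E'
from station import ctrl, imaging
import cv2,numpy as np
o=ctrl.get_obs();print(o)
for n in("top","side"):
    i=imaging.get_image(n);cv2.imwrite(f"pics/{n}0.png",i["color"]);print(n,i["fx"],i["fy"],i["cx"],i["cy"],i["extrinsics"])
i=imaging.get_image("wrist");print(i["hand_eye"],i["fx"])
E
```

```text
pics
{'t': 0.0, 'q': array([-1.34995606e+00,  5.33610749e-02,  1.61429215e+00, -5.41728659e-06,
        1.47600805e+00, -1.19007339e-01]), 'dq': array([-0.00154929,  0.00016228,  0.00130215, -0.00152866, -0.00101795,
       -0.00130325]), 'effort': array([ 4.21459281e-04, -3.93675113e+01, -3.70178711e+01, -9.72399948e-05,
        6.91576468e-03, -2.46766353e-05]), 'tool_pos': array([ 0.20817876, -0.58856358,  0.1914616 ]), 'tool_rot': array([-3.09431029e+00, -5.30917574e-01,  1.73721320e-04]), 'contact_force': array([ 0.16339568,  0.18872702, -0.45893763]), 'wrist_torque': array([-0.02391239,  0.00343213,  0.03559508]), 'grip_force': 0.0, 'opening': 0.085512314864118}
top 380.7767462231718 380.7767462231718 321.82999425861 196.77686472908178 [[ 0.00600104 -0.99963348 -0.02639889 -0.040709  ]
 [-0.990984   -0.00241146 -0.13395859  0.569915  ]
 [ 0.13384584  0.02696477 -0.99063525  0.85869781]
 [ 0.          0.          0.          1.        ]]
side 488.6116644854581 488.6116644854581 320.8255124362148 197.95809884849726 [[ 0.99195103  0.12610174  0.01146744 -0.57923344]
 [ 0.08284214 -0.57782222 -0.81194745 -0.00906609]
 [-0.09576184  0.8063621  -0.58361788  1.44193464]
 [ 0.          0.          0.          1.        ]]
[[-6.51869516e-04 -9.52828130e-01 -3.03509687e-01  7.77105342e-02]
 [ 9.99999648e-01 -4.60751476e-04 -7.01303216e-04 -3.27347491e-04]
 [ 5.28378895e-04 -3.03510037e-01  9.52828095e-01 -1.81490082e-01]
 [ 0.00000000e+00  0.00000000e+00  0.00000000e+00  1.00000000e+00]] 329.9901514319148
```

View pics/top0.png

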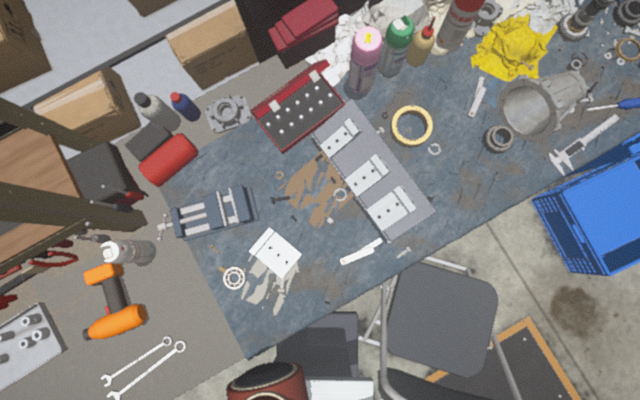

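View pics/side0.png

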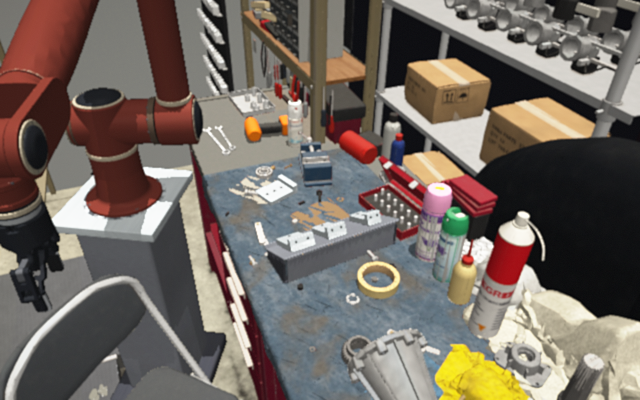

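The top view shows the rack brackets near (340,136), (366,174) and (391,211), with the base at (275,253) and the bearing at (234,278). The feeler gauge is at (361,251) and the tape at (412,126). I'll enlarge the work area.

Run:
```python
import cv2
a=cv2.imread("pics/top0.png")[105:270,230:440]
a=cv2.resize(a,None,fx=3.6,fy=3.6,interpolation=cv2.INTER_CUBIC);cv2.imwrite("pics/top0c.png",a);print(a.shape)
```

```text
(594, 756, 3)
```

View pics/top0c.png

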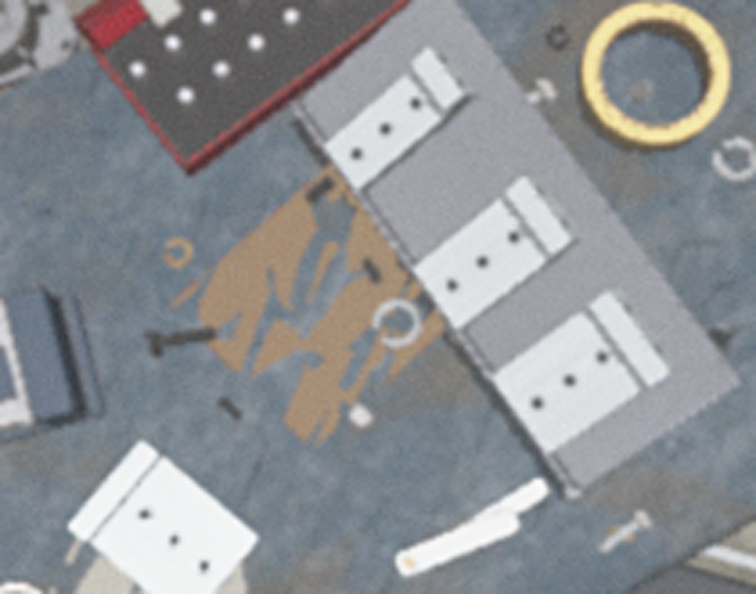

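The order on the rack from the top of the image is narrow, medium, wide. Their upstands face right and up, and the base upstand faces up-left. Now fitting poses to the corner pixels I read off.

```bash
cat > h.py <<'E'
import numpy as np, json, sys
from scipy.spatial.transform import Rotation as Ro
from scipy.optimize import least_squares
from scipy.linalg import logm, expm
def T(p,R):
    M=np.eye(4);M[:3,:3]=R.as_matrix() if isinstance(R,Ro) else R;M[:3,3]=p;return M
def proj(P,I):   # I=(f,cx,cy,E world->cam)
    c=(I[3]@np.c_[P,np.ones(len(P))].T)[:3];return np.c_[I[0]*c[0]/c[2]+I[1],I[0]*c[1]/c[2]+I[2]]
def now():
    from station import ctrl
    o=ctrl.get_obs();return T(o["tool_pos"],Ro.from_rotvec(o["tool_rot"])),o
def rows(A,B,n=None,mn=1):
    X=np.linalg.inv(A)@B; L=np.real(logm(X))
    w=np.linalg.norm(Ro.from_matrix(X[:3,:3]).as_rotvec(degrees=True))
    n=n or max(mn,int(np.ceil(max(w/7.9,np.linalg.norm(X[:3,3])/.049))))
    while 1:
        E=expm(L/n);d=E[:3,3]/.05;a=Ro.from_matrix(E[:3,:3]).as_rotvec(degrees=True)/8
        if max(abs(np.r_[d,a]))<=1:break
        n+=1
    print(n,"rows of",[round(x,3) for x in d],[round(x,3) for x in a]);return n
def rackpose(P,yb,s=50):  # bracket pose on rack: P=x,y,yaw ; s=dist of origin from low edge along slope
    Rz=Ro.from_euler('z',P[2]);t=np.radians(27)
    loc=np.array([-.055+s*np.cos(t),yb,.026+s*np.sin(t)])
    return T(np.r_[P[0],P[1],0]+Rz.apply(loc),Rz*Ro.from_euler('y',-t))
def corners(w):
    h=w/2;return np.array([[-.05,h,.016],[-.05,-h,.016],[.05,h,.031],[.05,-h,.031],[.034,h,.031],[.034,-h,.031]])
E
cat > fit.py <<'E'
from h import *
I=(380.7767,321.83,196.777,np.array([[0.00600104,-0.99963348,-0.02639889,-0.040709],[-0.990984,-0.00241146,-0.13395859,0.569915],[0.13384584,0.02696477,-0.99063525,0.85869781],[0,0,0,1]]))
c=lambda a:np.array(a,float)/3.6+[230,105]
B={.038:c([(325,150),(362,188),(430,47),(467,92),(413,68),(450,108)]),
.050:c([(415,268),(463,328),(525,178),(574,238),(505,198),(552,258)]),
.062:c([(494,376),(549,452),(610,290),(669,367),(588,312),(647,386)])}
ap=lambda M,p:p@M[:3,:3].T+M[:3,3]
def r(v):
    return np.concatenate([(proj(ap(rackpose(v[:3],v[3+i],v[6]),corners(w)),I)-B[w]).ravel() for i,w in enumerate(B)])
s=least_squares(r,[.65,-.1,-.87,.1,0,-.1,.055]);print(s.x,np.degrees(s.x[2]),np.sqrt(np.mean(s.fun**2)));print(s.fun.reshape(3,6,2).round(1).tolist())
bp=c([(258,537),(68,524),(144,440),(82,542),(160,453)])
C=corners(.074)[1:]
rb=lambda v:(proj(ap(T([v[0],v[1],0],Ro.from_euler('z',v[2])),C),I)-bp).ravel()
t=least_squares(rb,[.45,.05,.87]);print(t.x,np.degrees(t.x[2]),t.fun.round(1))
json.dump(dict(rack=list(s.x),base=list(t.x)),open("est.json","w"))
E
python3 fit.py
```

```text
[-6.89187244e+00 -5.54110751e+00 -9.55461178e-01  9.35921489e+00
  9.24872787e+00  9.15407927e+00 -6.99625690e-03] -54.74389299153115 0.6764154077287113
[[[0.9, -1.3], [-0.5, 0.5], [0.1, 0.6], [-0.6, 1.0], [-0.3, -0.8], [-1.1, 1.0]], [[0.6, 0.1], [-0.7, 0.1], [0.3, 0.1], [-0.3, 1.0], [0.5, -1.2], [0.3, -0.4]], [[0.1, -0.2], [0.1, -0.0], [-0.1, 0.2], [0.0, 1.2], [0.3, -1.8], [0.3, -0.1]]]
[0.43903908 0.07078923 0.86647794] 49.64552876300165 [ 0.2  0.4 -0.4  0.2 -0.6 -0.5  0.7 -0.3  0.1  0.3]
```

```bash
python3 - <<'E'
s=open('fit.py').read()
s=s.replace("rackpose(v[:3],v[3+i],v[6])","rackpose(v[:3],[v[3],0,v[4]][i],.053)").replace(",.1,0,-.1,.055]",",.1,-.1]").replace("sorted","sorted")
s+='''
o,_=now();print(o.round(3))
for w,yb in zip((38,50,62),(s.x[3],0,s.x[4])): print(w,rackpose(s.x[:3],yb,.053).round(3).tolist())
# tool pose above wide: tool x=-bracket x, z=-bracket z
M=rackpose(s.x[:3],s.x[4],.053); G=M@T([.02,0,.15],np.diag([-1.,1,-1]))
m=rows(o,G)
'''
open('fit.py','w').write(s)
E
python3 fit.py
```

```text
[ 0.62413038 -0.15594838 -0.95564366  0.1070351  -0.09168839] -54.754348203545426 0.8170692869866586
[[[0.2, -1.0], [-0.9, 1.2], [0.3, 0.0], [-0.1, 0.9], [-0.2, -1.2], [-0.7, 1.0]], [[-0.2, 0.3], [-1.2, 0.9], [0.5, -0.5], [0.3, 0.9], [0.5, -1.7], [0.7, -0.3]], [[-0.8, -0.0], [-0.3, 0.8], [-0.0, -0.4], [0.7, 1.3], [0.3, -2.3], [0.8, 0.1]]]
[0.43903908 0.07078923 0.86647794] 49.64552876300165 [ 0.2  0.4 -0.4  0.2 -0.6 -0.5  0.7 -0.3  0.1  0.3]
[[ 0.943  0.333 -0.     0.208]
 [ 0.333 -0.943  0.002 -0.589]
 [ 0.    -0.002 -1.     0.192]
 [ 0.     0.     0.     1.   ]]
38 [[0.514, 0.817, -0.262, 0.707], [-0.728, 0.577, 0.371, -0.088], [0.454, 0.0, 0.891, 0.05], [0.0, 0.0, 0.0, 1.0]]
50 [[0.514, 0.817, -0.262, 0.62], [-0.728, 0.577, 0.371, -0.15], [0.454, 0.0, 0.891, 0.05], [0.0, 0.0, 0.0, 1.0]]
62 [[0.514, 0.817, -0.262, 0.545], [-0.728, 0.577, 0.371, -0.203], [0.454, 0.0, 0.891, 0.05], [0.0, 0.0, 0.0, 1.0]]
14 rows of [np.float64(0.832), np.float64(0.213), np.float64(-0.169)] [np.float64(-0.222), np.float64(-0.169), np.float64(-0.925)]
```

Run:
```python
from h import *
A,_=now()
E=T(np.array([.83,.21,-.17])*.05,Ro.from_rotvec(np.array([-.22,-.17,-.925])*8,degrees=True))
for k in range(14):
    A=A@E;print(A[:3,3].round(3),round(np.hypot(*A[:2,3]),3))
```

```text
[ 0.251 -0.585  0.2  ] 0.636
[ 0.293 -0.575  0.208] 0.645
[ 0.333 -0.56   0.215] 0.651
[ 0.371 -0.539  0.22 ] 0.655
[ 0.406 -0.514  0.225] 0.655
[ 0.438 -0.484  0.228] 0.653
[ 0.465 -0.45   0.229] 0.647
[ 0.488 -0.413  0.229] 0.639
[ 0.506 -0.373  0.227] 0.629
[ 0.519 -0.332  0.224] 0.616
[ 0.526 -0.289  0.218] 0.6
[ 0.528 -0.246  0.211] 0.582
[ 0.523 -0.203  0.203] 0.561
[ 0.514 -0.162  0.193] 0.539
```

Path is good.

play_rows([
  [1,[0.83,0.21,-0.17],[-0.22,-0.17,-0.925]],
  [1,[0.83,0.21,-0.17],[-0.22,-0.17,-0.925]],
  [1,[0.83,0.21,-0.17],[-0.22,-0.17,-0.925]],
  [1,[0.83,0.21,-0.17],[-0.22,-0.17,-0.925]],
  [1,[0.83,0.21,-0.17],[-0.22,-0.17,-0.925]],
  [1,[0.83,0.21,-0.17],[-0.22,-0.17,-0.925]],
  [1,[0.83,0.21,-0.17],[-0.22,-0.17,-0.925]],
], force=60)

```text
t: 1.02
tool_pos: [0.4665, -0.4493, 0.2297]
tool_rot: [2.351, 1.703, -0.18]
contact_force: [1.3, -0.1, -0.0]
opening: 0.0854
grip_force: 0.0
```

play_rows([
  [1,[0.83,0.21,-0.17],[-0.22,-0.17,-0.925]],
  [1,[0.83,0.21,-0.17],[-0.22,-0.17,-0.925]],
  [1,[0.83,0.21,-0.17],[-0.22,-0.17,-0.925]],
  [1,[0.83,0.21,-0.17],[-0.22,-0.17,-0.925]],
  [1,[0.83,0.21,-0.17],[-0.22,-0.17,-0.925]],
  [1,[0.83,0.21,-0.17],[-0.22,-0.17,-0.925]],
  [1,[0.83,0.21,-0.17],[-0.22,-0.17,-0.925]],
  [1,[0,0,0],[0,0,0]],
])

```text
t: 2.02
tool_pos: [0.5123, -0.1595, 0.1912]
tool_rot: [1.242, 2.412, -0.304]
contact_force: [-0.7, -0.1, 1.0]
opening: 0.0855
grip_force: 0.0
```

```bash
cat > snap.py <<'E'
import sys,cv2,pickle
from h import *
from station import imaging
A,o=now();i=imaging.get_image("wrist")
E=np.linalg.inv(A@i["hand_eye"]);I=(i["fx"],i["cx"],i["cy"],E)
pickle.dump(I,open(sys.argv[1]+".pkl","wb"));cv2.imwrite(f"pics/{sys.argv[1]}.png",cv2.resize(i["color"],(800,500),interpolation=cv2.INTER_CUBIC))
print(o["t"],A.round(3).tolist(),i["fx"],i["cx"],i["cy"])
E
python3 snap.py w1
```

```text
2.025 [[-0.52, 0.815, 0.257, 0.512], [0.726, 0.58, -0.371, -0.16], [-0.451, -0.006, -0.892, 0.191], [0.0, 0.0, 0.0, 1.0]] 329.9901514319148 316.64194357578214 200.0914049117307
```

View pics/w1.png

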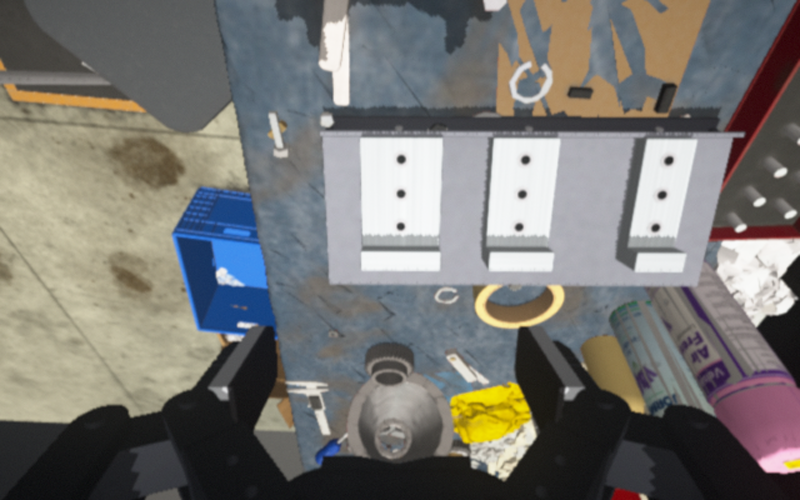

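Wrist view at 800 px: wide low corners at (363,138) and (442,138), upstand top between rows 251 and 271. Medium spans columns 489–560 and narrow spans 635–695. The gripper sits off to the side. Now refitting all three, each with its own in-plane yaw.

```bash
cat > fit2.py <<'E'
from h import *
import pickle
I=pickle.load(open("w1.pkl","rb"));c=lambda a:(np.array(a,float)+.5)/1.25-.5
B={.062:c([(442,138),(363,138),(440,271),(361,270),(441,252),(361,251)]),
.050:c([(560,139),(494,138),(553,271),(489,271),(554,252),(490,253)]),
.038:c([(695,140),(648,139),(683,271),(635,271),(685,253),(638,253)])}
ap=lambda M,p:p@M[:3,:3].T+M[:3,3]
RC=c([(331,284),(717,285)])
def poses(v):
    return [rackpose(v[:3],v[3+i],v[9])@T([0,0,0],Ro.from_euler('z',v[6+i])) for i in range(3)]
def rk(v):
    R=T([v[0],v[1],0],Ro.from_euler('z',v[2]));return ap(R,np.array([[.055,-.16,.083],[.055,.16,.083]]))
def r(v): return np.concatenate([(proj(ap(M,corners(w)),I)-B[w]).ravel() for M,w in zip(poses(v),B)]+[(proj(rk(v),I)-RC).ravel(),(v[6:9]*30)])
s=least_squares(r,[.62,-.15,-.95,-.1,0,.1,0,0,0,.053]);print(s.x.round(4),np.degrees(s.x[[2,6,7,8]]),np.sqrt(np.mean(s.fun**2)));print(s.fun[:36].reshape(3,6,2).round(1).tolist(),s.fun[36:40])
P=poses(s.x);pickle.dump(P,open("br.pkl","wb"))
for p in P:print(p[:3,3].round(4))
A,_=now()
G=P[0]@T([.022,0,.09],np.diag([-1.,1,-1]));rows(A,G)
print(G.round(3).tolist())
E
python3 fit2.py
```

```text
[ 0.6376 -0.1473 -0.9504 -0.1057 -0.013   0.0936 -0.0095  0.0012  0.0016
  0.053 ] [-54.45381264  -0.54535568   0.07154215   0.09371894] 1.5456097820208772
[[[1.8, 0.2], [-2.0, -0.4], [0.4, 0.8], [-0.1, 0.9], [0.3, 0.4], [-0.3, 0.4]], [[0.7, -0.9], [-0.7, -0.0], [-0.2, 0.7], [-0.5, 0.6], [0.9, 0.2], [-0.2, -0.6]], [[2.0, -1.6], [-1.7, -0.8], [-0.2, 0.9], [-1.1, 0.9], [1.7, -0.4], [-0.6, -0.4]]] [ 5.7840839  -1.74121588 -5.71253922 -1.7830349 ]
[ 0.5471 -0.2024  0.0501]
[ 0.6225 -0.1485  0.0501]
[ 0.7093 -0.0865  0.0501]
2 rows of [np.float64(-0.048), np.float64(0.036), np.float64(0.612)] [np.float64(-0.024), np.float64(-0.005), np.float64(0.029)]
[[-0.51, 0.819, 0.264, 0.535], [0.73, 0.574, -0.369, -0.185], [-0.454, 0.004, -0.891, 0.14], [0.0, 0.0, 0.0, 1.0]]
```

```bash
sed -e 's/(proj(rk(v),I)-RC).ravel(),//' -e 's/return \[rackpose(v\[:3\],v\[3+i\],v\[9\])/return [T([0,0,v[10]],np.eye(3))@rackpose(v[:3],v[3+i],.053)/' -e 's/,.053\]);print/,.053,0]);print/' -e 's/"br.pkl"/"br2.pkl"/' fit2.py > fit3.py; python3 fit3.py
```

```text
[-2.0277 -2.0377 -0.9548  3.1619  3.256   3.3645 -0.0061  0.0045  0.0043
  0.053  -0.0037] [-54.70699603  -0.34967975   0.25647489   0.24400296] 0.6512344765520114
[[[1.3, 0.8], [-1.5, 0.1], [-0.1, -0.2], [0.4, -0.1], [-0.2, -0.4], [0.1, -0.3]], [[0.2, 0.1], [-0.3, 0.9], [-0.6, 0.0], [-0.1, -0.0], [0.5, -0.2], [0.2, -1.1]], [[1.6, -0.2], [-1.4, 0.6], [-0.5, 0.6], [-0.8, 0.5], [1.3, -0.5], [-0.3, -0.5]]] [-0.18309189  0.13428994  0.12775965]
[ 0.5486 -0.2046  0.0464]
[ 0.6254 -0.1502  0.0464]
[ 0.714  -0.0875  0.0464]
2 rows of [np.float64(-0.055), np.float64(0.038), np.float64(0.657)] [np.float64(-0.017), np.float64(-0.005), np.float64(0.031)]
[[-0.51, 0.819, 0.262, 0.536], [0.731, 0.573, -0.371, -0.187], [-0.454, 0.003, -0.891, 0.137], [0.0, 0.0, 0.0, 1.0]]
```

play_rows([
  [0.9,[-0.055,0.038,0.657],[-0.017,-0.005,0.031]],
  [0.9,[-0.055,0.038,0.657],[-0.017,-0.005,0.031]],
  [0.9,[0,0,0.6],[0,0,0]],
  [0.9,[0,0,0.6],[0,0,0]],
  [0.9,[0,0,0.4],[0,0,0]],
  [0.9,[0,0,0.1],[0,0,0]],
  [0.9,[0,0,0],[0,0,0]],
])

```text
t: 2.95
tool_pos: [0.5594, -0.2208, 0.0622]
tool_rot: [1.254, 2.398, -0.297]
contact_force: [-0.4, 0.5, -0.4]
opening: 0.0773
grip_force: 0.0
```

```bash
cat > rel.py <<'E'
import sys,pickle
from h import *
A,o=now();P=pickle.load(open("br2.pkl","rb"))[int(sys.argv[1])]
X=np.linalg.inv(P)@A;print(o["t"],"tool in bracket",X[:3,3].round(4),Ro.from_matrix(X[:3,:3]@np.diag([-1,1,-1])).as_rotvec(degrees=True).round(2),o["contact_force"].round(1),o["opening"])
E
python3 rel.py 0; python3 snap.py w2
```

```text
2.95 tool in bracket [ 0.0246 -0.0004  0.0053] [-0.03 -0.06 -0.16] [-0.4  0.5 -0.4] 0.07730280530241579
2.95 [[-0.507, 0.821, 0.262, 0.559], [0.732, 0.571, -0.372, -0.221], [-0.455, 0.004, -0.891, 0.062], [0.0, 0.0, 0.0, 1.0]] 329.9901514319148 316.64194357578214 200.0914049117307
```

View pics/w2.png

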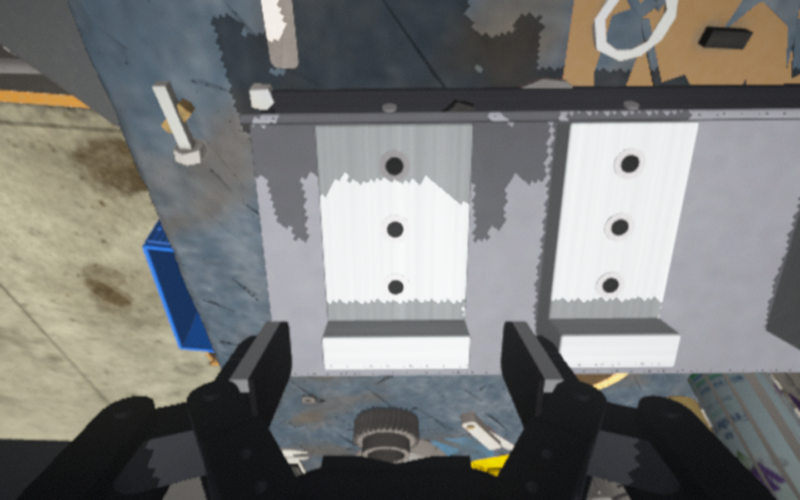

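The fingers (272 and 520) straddle the wide bracket (columns 325–470, centre 397) evenly. I'll lower 9 mm and close.

play_rows([
  [0.9,[0,0,0.1],[0,0,0]],
  [0.9,[0,0,0.08],[0,0,0]],
  [0.6,[0,0,0],[0,0,0]],
  [0.6,[0,0,0],[0,0,0]],
  [0.5,[0,0,0],[0,0,0]],
], force=70)

```text
t: 3.62
tool_pos: [0.5616, -0.2233, 0.054]
tool_rot: [1.253, 2.399, -0.297]
contact_force: [0.2, -0.3, -0.9]
opening: 0.0428
grip_force: 0.0
```

```bash
python3 rel.py 0
```

```text
3.625 tool in bracket [ 0.0238 -0.0001 -0.0036] [ 0.   -0.06 -0.09] [ 0.2 -0.3 -0.9] 0.04276824950481378
```

```bash
python3 snap.py w3
python3 - <<'E'
import cv2
from station import imaging
i=imaging.get_image("side")["color"][195:295,250:410]
a=cv2.resize(i,(800,500),interpolation=cv2.INTER_CUBIC);b=cv2.imread("pics/w3.png")
import numpy as np
cv2.imwrite("pics/w3s.png",np.vstack([cv2.resize(a,(480,300)),cv2.resize(b,(480,300))]))
E
```

```text
3.625 [[-0.508, 0.82, 0.263, 0.562], [0.731, 0.572, -0.371, -0.223], [-0.455, 0.004, -0.891, 0.054], [0.0, 0.0, 0.0, 1.0]] 329.9901514319148 316.64194357578214 200.0914049117307
```

View pics/w3s.png

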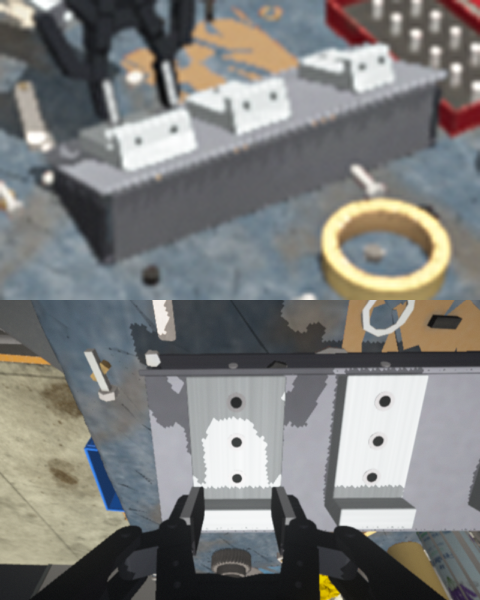

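Run:
```python
from h import *
A,o=now()
E=np.array([[0.99195103,0.12610174,0.01146744,-0.57923344],[0.08284214,-0.57782222,-0.81194745,-0.00906609],[-0.09576184,0.8063621,-0.58361788,1.44193464],[0,0,0,1]])
S=(488.6117,320.8255,197.958,E)
import pickle
W=pickle.load(open("w3.pkl","rb"))
for z in (0,-.01,-.02,-.03,-.04,-.05):
    p=np.array([[0,-.0214,z],[0,.0214,z],[.011,-.0214,z],[.011,.0214,z]]);w=p@A[:3,:3].T+A[:3,3]
    q=(proj(w,S)-[250,195])*3; r=proj(w,W)*.75+[0,300]
    print(z,q.round().tolist(),r.round().tolist())
```

```text
0 [[126.0, 170.0], [174.0, 154.0], [121.0, 167.0], [169.0, 151.0]] [[211.0, 474.0], [264.0, 474.0], [210.0, 461.0], [265.0, 461.0]]
-0.01 [[124.0, 158.0], [172.0, 142.0], [119.0, 156.0], [166.0, 140.0]] [[209.0, 479.0], [266.0, 479.0], [209.0, 466.0], [266.0, 466.0]]
-0.02 [[121.0, 146.0], [169.0, 130.0], [116.0, 144.0], [164.0, 128.0]] [[208.0, 485.0], [267.0, 485.0], [207.0, 471.0], [268.0, 471.0]]
-0.03 [[118.0, 134.0], [167.0, 119.0], [113.0, 132.0], [161.0, 116.0]] [[206.0, 492.0], [269.0, 492.0], [205.0, 477.0], [270.0, 477.0]]
-0.04 [[115.0, 123.0], [164.0, 107.0], [110.0, 120.0], [159.0, 105.0]] [[204.0, 499.0], [271.0, 499.0], [203.0, 483.0], [272.0, 483.0]]
-0.05 [[113.0, 111.0], [161.0, 95.0], [108.0, 108.0], [156.0, 93.0]] [[202.0, 507.0], [273.0, 507.0], [201.0, 491.0], [274.0, 491.0]]
```

Both cameras put the fingertips about 40 mm behind the reported TCP, so the close missed above the plate. I'll reopen and go deeper in stages while watching force.

play_rows([
  [0.9,[0,0,0],[0,0,0]],
  [0.9,[0,0,0],[0,0,0]],
  [0.9,[0,0,0],[0,0,0]],
  [0.9,[0,0,0.2],[0,0,0]],
  [0.9,[0,0,0.2],[0,0,0]],
  [0.9,[0,0,0.1],[0,0,0]],
  [0.9,[0,0,0],[0,0,0]],
])

```text
t: 4.6
tool_pos: [0.5675, -0.2327, 0.0305]
tool_rot: [1.254, 2.4, -0.297]
contact_force: [-0.3, 0.2, 0.3]
opening: 0.0772
grip_force: 0.0
```

play_rows([
  [0.9,[0,0,0.1],[0,0,0]],
  [0.9,[0,0,0.06],[0,0,0]],
  [0.6,[0,0,0],[0,0,0]],
  [0.6,[0,0,0],[0,0,0]],
  [0.6,[0,0,0],[0,0,0]],
])

```text
t: 5.22
tool_pos: [0.5701, -0.2355, 0.0247]
tool_rot: [1.253, 2.399, -0.297]
contact_force: [-3.0, 3.0, 4.2]
opening: 0.0602
grip_force: 76.6
```

```bash
python3 rel.py 0
```

```text
5.225 tool in bracket [ 0.0237 -0.0002 -0.0365] [-0.02 -0.04 -0.09] [-3.   3.   4.2] 0.0601843769674849
```

The wide bracket is gripped at 60 mm opening. Next: lift and work out the placing pose.

```bash
cat > plan.py <<'E'
import sys,pickle
from h import *
# plan.py hold i : store grasp;  plan.py go i h [gap]: rows to placing pose at height h
A,o=now();i=int(sys.argv[2]);e=json.load(open("est.json"))
if sys.argv[1]=="hold":
    pickle.dump(np.linalg.inv(A)@pickle.load(open("br2.pkl","rb"))[i],open("H.pkl","wb"))
    L=A@T([0,0,-.10],np.eye(3))
else: L=A
H=pickle.load(open("H.pkl","rb"));g=float(sys.argv[4]) if len(sys.argv)>4 else .005
S=T([e["base"][0],e["base"][1],0],Ro.from_euler('z',e["base"][2]))
if "pile" in e and i>0: S=T([e["pile"][0],e["pile"][1],.016*i],Ro.from_euler('z',e["pile"][2]))
D=S@T([-.016-g,0,.016+float(sys.argv[3])],Ro.from_euler('z',np.pi))
if "pile" not in e:
    for k in range(i): D=D@T([-.016-g,0,.016],Ro.from_euler('z',np.pi))
G=D@np.linalg.inv(H);n=rows(L,G)
print("t",o["t"],"F",o["contact_force"].round(1),"open",o["opening"],"tool now",A[:3,3].round(3),"goal",G[:3,3].round(3))
X=np.linalg.inv(D)@A@H;print("bracket in goal mm",(X[:3,3]*1e3).round(1),Ro.from_matrix(X[:3,:3]).as_rotvec(degrees=True).round(1))
Eq=np.real(expm(np.real(logm(np.linalg.inv(L)@G))/n));Q=L
for k in range(n):
    Q=Q@Eq
    if n>4 and k%2: print((Q@H)[:3,3].round(3),end=" ")
E
python3 plan.py hold 0 .09
```

```text
11 rows of [np.float64(0.468), np.float64(-0.264), np.float64(-0.054)] [np.float64(0.204), np.float64(0.26), np.float64(0.839)]
t 5.225 F [-3.   3.   4.2] open 0.0601843769674849 tool now [ 0.57  -0.236  0.025] goal [0.41  0.037 0.07 ]
bracket in goal mm [117.9 261.8 -59.6] [ 17.9 -22.9  73.8]
[ 0.484 -0.141  0.122] [ 0.454 -0.106  0.112] [ 0.432 -0.063  0.105] [ 0.421 -0.017  0.102] [0.421 0.031 0.104]
```

play_rows([
  [0.6,[0,0,-0.2],[0,0,0]],
  [0.6,[0,0,-0.4],[0,0,0]],
  [0.6,[0,0,-0.7],[0,0,0]],
  [0.6,[0,0,-0.7],[0,0,0]],
  [0.6,[0.468,-0.264,-0.054],[0.204,0.26,0.839]],
  [0.6,[0.468,-0.264,-0.054],[0.204,0.26,0.839]],
  [0.6,[0.468,-0.264,-0.054],[0.204,0.26,0.839]],
  [0.6,[0.468,-0.264,-0.054],[0.204,0.26,0.839]],
])

```text
t: 6.22
tool_pos: [0.4586, -0.1379, 0.0831]
tool_rot: [1.9, 2.135, -0.206]
contact_force: [-0.8, -1.0, -3.6]
opening: 0.0602
grip_force: 77.2
```

play_rows([
  [0.6,[0.468,-0.264,-0.054],[0.204,0.26,0.839]],
  [0.6,[0.468,-0.264,-0.054],[0.204,0.26,0.839]],
  [0.6,[0.468,-0.264,-0.054],[0.204,0.26,0.839]],
  [0.6,[0.468,-0.264,-0.054],[0.204,0.26,0.839]],
  [0.6,[0.468,-0.264,-0.054],[0.204,0.26,0.839]],
  [0.6,[0.468,-0.264,-0.054],[0.204,0.26,0.839]],
  [0.6,[0.468,-0.264,-0.054],[0.204,0.26,0.839]],
  [0.6,[0,0,0],[0,0,0]],
])

```text
t: 7.22
tool_pos: [0.4097, 0.0371, 0.069]
tool_rot: [-2.851, -1.319, 0.001]
contact_force: [-0.1, -0.6, -3.0]
opening: 0.0603
grip_force: 77.2
```

```bash
python3 snap.py w4; python3 plan.py go 0 .02
```

```text
7.225 [[0.647, 0.762, -0.001, 0.41], [0.762, -0.647, -0.0, 0.037], [-0.0, -0.0, -1.0, 0.069], [0.0, 0.0, 0.0, 1.0]] 329.9901514319148 316.64194357578214 200.0914049117307
2 rows of [np.float64(0.004), np.float64(-0.0), np.float64(0.694)] [np.float64(0.001), np.float64(0.001), np.float64(0.007)]
t 7.275 F [-0.4  0.5 -3.4] open 0.0602800858346681 tool now [0.41  0.037 0.069] goal [ 0.41   0.037 -0.   ]
bracket in goal mm [ 0.3 -0.  69.4] [ 0.  -0.   0.1]
```

View pics/w4.png

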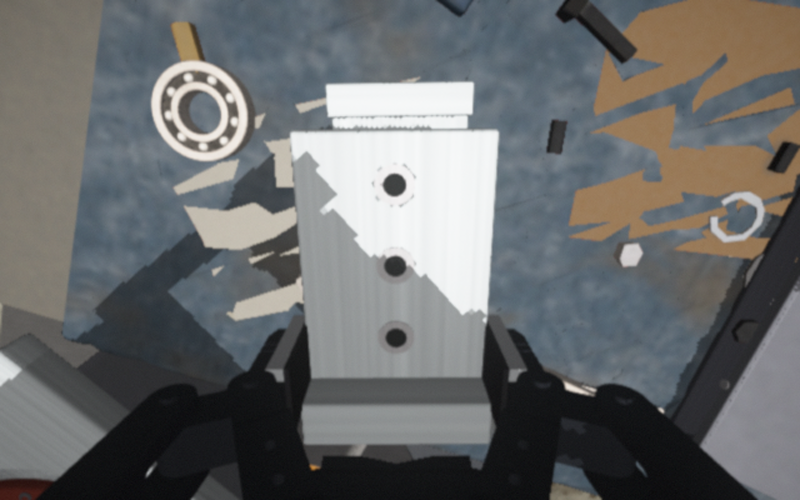

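The picture shows the base upstand's top face at (326,84)–(473,82) and its near edge at row 115. The held plain end is at (291,131)–(499,130). Converting these to tool coordinates.

```bash
cat > pt.py <<'E'
import pickle
from h import *
def tool_pts(snap,pix,z,plane="tool",scale=1.25):
    """pixels of the enlarged wrist shot -> world points on world height z"""
    f,cx,cy,E=pickle.load(open(snap+".pkl","rb"));C=np.linalg.inv(E)
    p=(np.array(pix,float)+.5)/scale-.5
    d=np.c_[(p-[cx,cy])/f,np.ones(len(p))]@C[:3,:3].T
    return C[:3,3]+d*((z-C[2,3])/d[:,2])[:,None]
E
python3 - <<'E'
from pt import *
A,_=now();Ai=np.linalg.inv(A)
H=pickle.load(open("H.pkl","rb"));M=A@H
print("held corners tool pred",((H@np.c_[corners(.062)[:2],[1,1]].T)[:3].T*1e3).round(1).tolist())
t=lambda w:((w@Ai[:3,:3].T+Ai[:3,3])*1e3).round(1).tolist()
print("held seen",t(tool_pts("w4",[(291,131),(499,130),(302,443),(491,442)],(M[2,3]+.016))), "upst", t(tool_pts("w4",[(302,405),(491,404),(302,443),(491,442)],(M[2,3]+.031))))
print("base seen",t(tool_pts("w4",[(326,84),(473,82),(328,115),(471,115)],.031)))
e=json.load(open("est.json"));S=T([e["base"][0],e["base"][1],0],Ro.from_euler('z',e["base"][2]))
c=corners(.074)[2:];print("base est",t(c@S[:3,:3].T+S[:3,3]))
E
```

```text
held corners tool pred [[73.7, 31.1, -52.5], [73.6, -30.9, -52.5]]
held seen [[74.9, -32.2, -52.5], [75.1, 30.3, -52.5], [-40.9, -37.0, -52.4], [-40.4, 35.9, -52.4]] upst [[-11.6, -31.7, -67.4], [-11.2, 30.6, -67.4], [-27.0, -32.8, -67.4], [-26.6, 31.6, -67.4]]
base seen [[94.8, -35.3, 37.9], [95.7, 37.4, 37.8], [80.3, -35.1, 37.9], [80.2, 37.2, 37.9]]
base est [[95.1, -36.8, 37.9], [95.1, 37.2, 37.8], [79.1, -36.8, 37.9], [79.1, 37.2, 37.9]]
```

play_rows([
  [0.6,[0.02,0.032,0.5],[0,0,0]],
  [0.6,[0,0,0.6],[0,0,0]],
  [0.6,[0,0,0.4],[0,0,0]],
  [0.6,[0,0,0.16],[0,0,0]],
  [0.6,[0,0,0],[0,0,0]],
])

```text
t: 7.9
tool_pos: [0.4116, 0.036, -0.014]
tool_rot: [-2.852, -1.316, 0.002]
contact_force: [-0.1, 0.7, -3.3]
opening: 0.0601
grip_force: 77.1
```

play_rows([
  [0.6,[0,0,0.04],[0,0,0]],
  [0.6,[0,0,0.04],[0,0,0]],
  [0.6,[0,0,0],[0,0,0]],
])

```text
t: 8.28
tool_pos: [0.4122, 0.0363, -0.0175]
tool_rot: [2.853, 1.316, 0.0]
contact_force: [0.1, -0.1, -3.3]
opening: 0.0602
grip_force: 77.1
```

play_rows([
  [0.6,[0,0,0.04],[0,0,0]],
  [0.6,[0,0,0],[0,0,0]],
])

```text
t: 8.52
tool_pos: [0.4118, 0.0364, -0.0199]
tool_rot: [-2.852, -1.316, 0.001]
contact_force: [0.4, 0.8, -3.3]
opening: 0.0603
grip_force: 77.1
```

play_rows([
  [0.6,[0,0,0.03],[0,0,0]],
  [0.6,[0,0,0],[0,0,0]],
])

```text
t: 8.78
tool_pos: [0.4118, 0.0363, -0.0214]
tool_rot: [-2.852, -1.316, 0.001]
contact_force: [0.0, -0.4, -3.2]
opening: 0.0605
grip_force: 77.1
```

play_rows([
  [0.6,[0,0,0.03],[0,0,0]],
  [0.6,[0,0,0],[0,0,0]],
])

```text
t: 9.02
tool_pos: [0.4118, 0.0363, -0.0229]
tool_rot: [-2.852, -1.316, 0.001]
contact_force: [0.3, -0.1, -2.7]
opening: 0.0603
grip_force: 77.1
```

play_rows([
  [0.6,[0,0,0.03],[0,0,0]],
  [0.6,[0,0,0],[0,0,0]],
])

```text
t: 9.28
tool_pos: [0.4122, 0.0363, -0.024]
tool_rot: [-2.853, -1.316, 0.0]
contact_force: [-0.2, -0.3, -0.3]
opening: 0.0606
grip_force: 77.3
```

Contact is confirmed as the load leaves the wrist, so release and rise.

play_rows([
  [0.85,[0,0,0],[0,0,0]],
  [0.9,[0,0,0],[0,0,0]],
  [0.9,[0,0,-0.1],[0,0,0]],
  [0.9,[0,0,-0.4],[0,0,0]],
  [0.9,[0,0,-0.8],[0,0,0]],
  [0.9,[0,0,-0.8],[0,0,0]],
  [0.9,[0,0,-0.6],[0,0,0]],
  [0.9,[0,0,0],[0,0,0]],
])

```text
t: 10.28
tool_pos: [0.4144, 0.0361, 0.1142]
tool_rot: [2.85, 1.315, 0.009]
contact_force: [-0.2, 0.8, -0.5]
opening: 0.0769
grip_force: 0.0
```

```bash
python3 snap.py w5
```

```text
10.275 [[0.649, 0.761, 0.007, 0.414], [0.761, -0.649, -0.0, 0.036], [0.004, 0.005, -1.0, 0.114], [0.0, 0.0, 0.0, 1.0]] 329.9901514319148 316.64194357578214 200.0914049117307
```

View pics/w5.png

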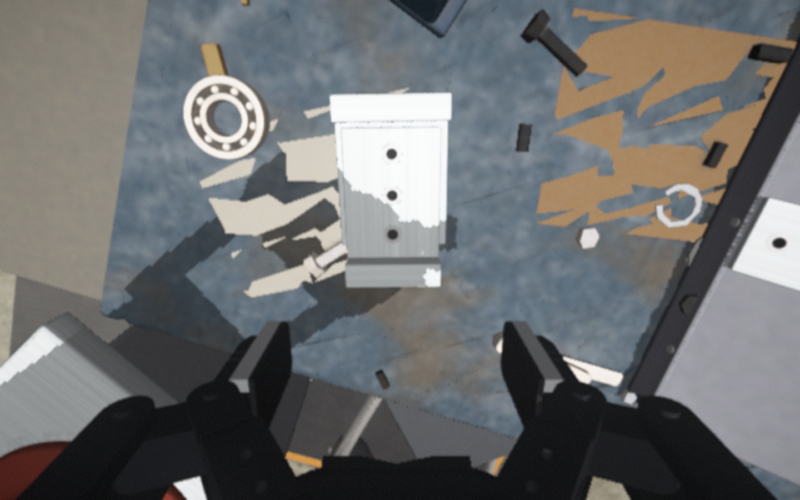

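The wide bracket is on the base with its plain end just short of the base upstand (row 122 against 126). Its upstand is at (347,264)–(441,287). Now fitting its actual pose and planning the pickup of medium.

Run:
```python
from pt import *
I=pickle.load(open("w5.pkl","rb"));c=lambda a:(np.array(a,float)+.5)/1.25-.5
def fit(C,pix,z,x0):
    r=lambda v:(proj(C@(R:=T([v[0],v[1],z],Ro.from_euler('z',v[2])))[:3,:3].T+R[:3,3],I)-c(pix)).ravel()
    s=least_squares(r,x0);print(s.x.round(4),np.degrees(s.x[2]).round(2),s.fun.round(1));return s.x
e=json.load(open("est.json"))
b=fit(corners(.074)[2:],[(330,94),(451,94),(331,122),(449,122)],0,e["base"])
S=T([b[0],b[1],0],Ro.from_euler('z',b[2]))
C=corners(.062) # +y of wide = -y base = image right
w=fit(C,[(447,125),(337,126),(441,287),(347,287),(441,264),(346,264)],.016,[b[0]-.013,b[1]-.016,b[2]+np.pi])
print("wide in base mm",(np.linalg.inv(S)@np.r_[w[:2],0,1]*1e3).round(1)[:2])
e["base"]=list(b);e["pile"]=list(w);json.dump(e,open("est.json","w"))
P=pickle.load(open("br2.pkl","rb"))
for p in P[1:]: p[2,3]+=.003
pickle.dump(P,open("br2.pkl","wb"))
A,_=now();U=P[1]@T([.024,0,.06],np.diag([-1.,1,-1]))
L=A@T([0,0,-.04],np.eye(3))
n=rows(L,U)
E=np.real(expm(np.real(logm(np.linalg.inv(L)@U))/n));Q=L
for k in range(n): Q=Q@E;print((Q@[0,0,-.04,1])[:3].round(3),end=' ')
```

```text
[0.4394 0.0706 0.863 ] 49.45 [-1.   0.   0.6  0.2 -0.8 -0.1  1.3  0. ]
[0.4286 0.0556 4.0131] 229.93 [-3.4  0.5  3.7  0.3  0.3 -0.5 -0.7  0.2  0.8 -0.7 -0.8 -0. ]
wide in base mm [-18.4  -1.6]
11 rows of [np.float64(-0.287), np.float64(0.435), np.float64(0.158)] [np.float64(-0.2), np.float64(-0.261), np.float64(-0.847)]
[0.42  0.013 0.184] [ 0.43  -0.01   0.177] [ 0.442 -0.031  0.171] [ 0.457 -0.051  0.166] [ 0.475 -0.07   0.162] [ 0.494 -0.086  0.159] [ 0.515 -0.1    0.156] [ 0.538 -0.112  0.154] [ 0.562 -0.121  0.152] [ 0.586 -0.127  0.151] [ 0.612 -0.131  0.149]
```

play_rows([
  [0.76,[0,0,-0.8],[0,0,0]],
  [0.76,[-0.287,0.435,0.158],[-0.2,-0.261,-0.847]],
  [0.76,[-0.287,0.435,0.158],[-0.2,-0.261,-0.847]],
  [0.76,[-0.287,0.435,0.158],[-0.2,-0.261,-0.847]],
  [0.76,[-0.287,0.435,0.158],[-0.2,-0.261,-0.847]],
  [0.76,[-0.287,0.435,0.158],[-0.2,-0.261,-0.847]],
  [0.76,[-0.287,0.435,0.158],[-0.2,-0.261,-0.847]],
  [0.76,[-0.287,0.435,0.158],[-0.2,-0.261,-0.847]],
])

```text
t: 11.32
tool_pos: [0.5177, -0.1119, 0.1137]
tool_rot: [1.884, 2.152, -0.214]
contact_force: [0.5, -0.6, -0.0]
opening: 0.0649
grip_force: 0.0
```

play_rows([
  [0.76,[-0.287,0.435,0.158],[-0.2,-0.261,-0.847]],
  [0.76,[-0.287,0.435,0.158],[-0.2,-0.261,-0.847]],
  [0.76,[-0.287,0.435,0.158],[-0.2,-0.261,-0.847]],
  [0.76,[-0.287,0.435,0.158],[-0.2,-0.261,-0.847]],
  [0.76,[0,0,0.2],[0,0,0]],
  [0.76,[0,0,0],[0,0,0]],
])

```text
t: 12.08
tool_pos: [0.6215, -0.1489, 0.0999]
tool_rot: [1.244, 2.414, -0.304]
contact_force: [-0.0, 0.3, 0.4]
opening: 0.065
grip_force: 0.0
```

```bash
python3 rel.py 1; python3 snap.py w6
```

```text
12.075 tool in bracket [ 0.0199 -0.0026  0.0466] [-0.35  0.37  0.  ] [-0.   0.3  0.4] 0.06499624921345382
12.075 [[-0.52, 0.815, 0.254, 0.621], [0.727, 0.579, -0.369, -0.149], [-0.448, -0.008, -0.894, 0.1], [0.0, 0.0, 0.0, 1.0]] 329.9901514319148 316.64194357578214 200.0914049117307
```

```bash
cat > app.py <<'E'
import sys,pickle
from h import *
i=int(sys.argv[1]);A,_=now();P=pickle.load(open("br2.pkl","rb"))[i]
for z in map(float,sys.argv[2:]):
    G=P@T([.024,0,z],np.diag([-1.,1,-1]));rows(A,G);A=G
E
python3 app.py 1 .03 -.037
```

```text
1 rows of [np.float64(-0.066), np.float64(0.045), np.float64(0.347)] [np.float64(-0.036), np.float64(-0.037), np.float64(-0.001)]
2 rows of [np.float64(-0.0), np.float64(0.0), np.float64(0.67)] [np.float64(-0.0), np.float64(0.0), np.float64(0.0)]
```

play_rows([
  [0.76,[-0.08,0.05,0.34],[-0.04,-0.04,0]],
  [0.76,[0,0,0.4],[0,0,0]],
  [0.76,[0,0,0.4],[0,0,0]],
  [0.76,[0,0,0.3],[0,0,0]],
  [0.76,[0,0,0.16],[0,0,0]],
  [0.76,[0,0,0.08],[0,0,0]],
  [0.76,[0,0,0],[0,0,0]],
])

```text
t: 13.0
tool_pos: [0.6502, -0.1817, 0.0303]
tool_rot: [1.235, 2.405, -0.298]
contact_force: [0.2, 0.1, -0.0]
opening: 0.0648
grip_force: 0.0
```

```bash
python3 rel.py 1
```

```text
13.0 tool in bracket [ 0.027   0.0019 -0.0352] [ 0.18 -0.2   0.03] [ 0.2  0.1 -0. ] 0.0647755825497373
```

play_rows([
  [0.76,[0.05,-0.04,0.04],[-0.02,0.02,0]],
  [0.76,[0,0,0],[0,0,0]],
  [0.45,[0,0,0],[0,0,0]],
  [0.45,[0,0,0],[0,0,0]],
  [0.45,[0,0,0],[0,0,0]],
])

```text
t: 13.62
tool_pos: [0.6479, -0.1816, 0.028]
tool_rot: [1.235, 2.407, -0.293]
contact_force: [-3.7, 3.0, 5.7]
opening: 0.0481
grip_force: 73.2
```

```bash
python3 rel.py 1; python3 plan.py hold 1 .06
```

```text
13.625 tool in bracket [ 0.0247  0.0001 -0.0366] [ 0.35 -0.06  0.03] [-3.7  3.   5.7] 0.048090067234409985
14 rows of [np.float64(0.315), np.float64(0.369), np.float64(-0.017)] [np.float64(-0.221), np.float64(0.174), np.float64(-0.911)]
t 13.625 F [-3.7  3.   5.7] open 0.048090067234409985 tool now [ 0.648 -0.182  0.028] goal [0.458 0.091 0.055]
bracket in goal mm [ -51.8 -283.1  -42.6] [ -24.6  -18.9 -102.2]
[ 0.603 -0.074  0.128] [ 0.597 -0.035  0.117] [0.58  0.001 0.107] [0.554 0.031 0.1  ] [0.521 0.054 0.094] [0.483 0.068 0.091] [0.442 0.072 0.092]
```

I need the vise's position and height before bringing the gripper near it, so I'll triangulate its near corner from the top and wrist views.

```bash
python3 - <<'E'
from pt import *
import cv2
I=(380.7767,321.83,196.777,np.array([[0.00600104,-0.99963348,-0.02639889,-0.040709],[-0.990984,-0.00241146,-0.13395859,0.569915],[0.13384584,0.02696477,-0.99063525,0.85869781],[0,0,0,1]]))
pickle.dump(I,open("top.pkl","wb"))
for z in (0,.03,.06,.09,.12): print(z,tool_pts("top",[(256,220)],z,scale=1).round(3),tool_pts("w5",[(443,37)],z).round(3))
E
python3 - <<'E'
import cv2,numpy as np
a=cv2.imread("pics/w5.png")[0:80,360:500];b=cv2.imread("pics/side0.png")[130:195,290:345];c=cv2.imread("pics/top0.png")[175:250,160:270]
f=lambda m,w,h:cv2.resize(m,(w,h),interpolation=cv2.INTER_CUBIC)
cv2.imwrite("pics/vise.png",np.hstack([f(a,270,300),f(b,260,300),f(c,270,300)]))
E
```

```text
0 [[0.517 0.123 0.   ]] [[0.521 0.114 0.   ]]
0.03 [[0.515 0.117 0.03 ]] [[0.516 0.112 0.03 ]]
0.06 [[0.513 0.111 0.06 ]] [[0.51 0.11 0.06]]
0.09 [[0.511 0.105 0.09 ]] [[0.504 0.109 0.09 ]]
0.12 [[0.509 0.099 0.12 ]] [[0.498 0.107 0.12 ]]
```

View pics/vise.png

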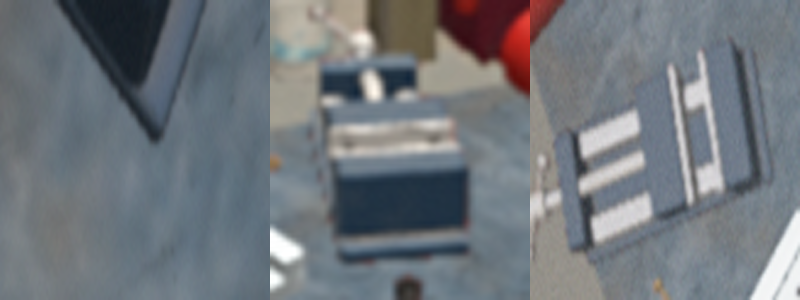

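The vise's top is about 70–75 mm high, with its near corner at roughly (0.51, 0.12). I'll use a higher hover for margin.

```bash
python3 plan.py hold 1 .09
```

```text
14 rows of [np.float64(0.304), np.float64(0.362), np.float64(-0.058)] [np.float64(-0.221), np.float64(0.174), np.float64(-0.911)]
t 13.625 F [-3.7  3.   5.7] open 0.048090067234409985 tool now [ 0.648 -0.182  0.028] goal [0.458 0.091 0.085]
bracket in goal mm [ -51.8 -283.1  -72.6] [ -24.6  -18.9 -102.2]
[ 0.602 -0.074  0.132] [ 0.595 -0.035  0.125] [0.578 0.001 0.12 ] [0.552 0.031 0.117] [0.519 0.054 0.116] [0.482 0.068 0.117] [0.442 0.072 0.122]
```

play_rows([
  [0.45,[0,0,-0.2],[0,0,0]],
  [0.45,[0,0,-0.4],[0,0,0]],
  [0.45,[0,0,-0.7],[0,0,0]],
  [0.45,[0,0,-0.7],[0,0,0]],
  [0.45,[0.304,0.362,-0.058],[-0.221,0.174,-0.911]],
  [0.45,[0.304,0.362,-0.058],[-0.221,0.174,-0.911]],
  [0.45,[0.304,0.362,-0.058],[-0.221,0.174,-0.911]],
  [0.45,[0.304,0.362,-0.058],[-0.221,0.174,-0.911]],
])

```text
t: 14.62
tool_pos: [0.6251, -0.0513, 0.0976]
tool_rot: [0.575, 2.754, -0.227]
contact_force: [0.7, -0.7, -3.0]
opening: 0.0485
grip_force: 73.6
```

play_rows([
  [0.45,[0.304,0.362,-0.058],[-0.221,0.174,-0.911]],
  [0.45,[0.304,0.362,-0.058],[-0.221,0.174,-0.911]],
  [0.45,[0.304,0.362,-0.058],[-0.221,0.174,-0.911]],
  [0.45,[0.304,0.362,-0.058],[-0.221,0.174,-0.911]],
  [0.45,[0.304,0.362,-0.058],[-0.221,0.174,-0.911]],
  [0.45,[0.304,0.362,-0.058],[-0.221,0.174,-0.911]],
  [0.45,[0.304,0.362,-0.058],[-0.221,0.174,-0.911]],
  [0.45,[0.304,0.362,-0.058],[-0.221,0.174,-0.911]],
])

```text
t: 15.62
tool_pos: [0.5027, 0.0819, 0.0805]
tool_rot: [-0.94, 2.929, -0.042]
contact_force: [0.4, 0.8, -2.7]
opening: 0.0485
grip_force: 73.5
```

play_rows([
  [0.45,[0.304,0.362,-0.058],[-0.221,0.174,-0.911]],
  [0.45,[0.304,0.362,-0.058],[-0.221,0.174,-0.911]],
  [0.45,[0,0,0],[0,0,0]],
])

```text
t: 16.0
tool_pos: [0.4569, 0.0906, 0.0839]
tool_rot: [1.325, -2.847, -0.011]
contact_force: [0.4, -1.3, -2.8]
opening: 0.0486
grip_force: 73.6
```

```bash
python3 snap.py w7; python3 plan.py go 1 .03
```

```text
16.0 [[-0.644, -0.765, -0.004, 0.457], [-0.765, 0.644, 0.006, 0.091], [-0.001, 0.007, -1.0, 0.084], [0.0, 0.0, 0.0, 1.0]] 329.9901514319148 316.64194357578214 200.0914049117307
2 rows of [np.float64(-0.004), np.float64(-0.005), np.float64(0.587)] [np.float64(-0.0), np.float64(0.004), np.float64(-0.007)]
t 16.05 F [ 0.3 -0.5 -3. ] open 0.04841620277835396 tool now [0.458 0.09  0.084] goal [0.458 0.091 0.025]
bracket in goal mm [-0.5  0.2 58.7] [-0.  -0.1 -0.1]
```

play_rows([
  [0.45,[-0.008,-0.01,0.5],[0,0.01,-0.01]],
  [0.45,[0,0,0.6],[0,0,0]],
  [0.45,[0,0,0.4],[0,0,0]],
  [0.45,[0,0,0.18],[0,0,0]],
  [0.45,[0,0,0],[0,0,0]],
])

```text
t: 16.68
tool_pos: [0.4581, 0.0906, 0.0001]
tool_rot: [1.326, -2.845, -0.01]
contact_force: [-0.2, 0.7, -3.3]
opening: 0.0482
grip_force: 73.5
```

play_rows([
  [0.45,[0,0,0.03],[0,0,0]],
  [0.45,[0,0,0],[0,0,0]],
])

```text
t: 16.92
tool_pos: [0.459, 0.0907, -0.0001]
tool_rot: [1.328, -2.846, -0.008]
contact_force: [-0.6, 0.9, -2.3]
opening: 0.0486
grip_force: 73.5
```

```bash
python3 plan.py go 1 0
```

```text
1 rows of [np.float64(0.014), np.float64(0.014), np.float64(0.091)] [np.float64(-0.009), np.float64(0.003), np.float64(0.006)]
t 16.925 F [-0.6  0.9 -2.3] open 0.04855340689064859 tool now [ 0.459  0.091 -0.   ] goal [ 0.458  0.091 -0.005]
bracket in goal mm [ 0.7 -0.7  4.5] [-0.1 -0.   0. ]
```

play_rows([
  [0.45,[0,0,0.03],[0,0,0]],
  [0.45,[0,0,0],[0,0,0]],
])

```text
t: 17.18
tool_pos: [0.4583, 0.0907, -0.0023]
tool_rot: [1.327, -2.845, -0.009]
contact_force: [0.4, 0.6, -2.6]
opening: 0.048
grip_force: 73.5
```

play_rows([
  [0.45,[0,0,0.03],[0,0,0]],
  [0.45,[0,0,0],[0,0,0]],
])

```text
t: 17.42
tool_pos: [0.458, 0.0907, -0.0041]
tool_rot: [1.327, -2.845, -0.009]
contact_force: [0.1, -0.7, -2.4]
opening: 0.0486
grip_force: 73.5
```

play_rows([
  [0.45,[0,0,0.03],[0,0,0]],
  [0.45,[0,0,0],[0,0,0]],
])

```text
t: 17.68
tool_pos: [0.4582, 0.0907, -0.0055]
tool_rot: [1.327, -2.845, -0.009]
contact_force: [0.7, 0.0, -2.6]
opening: 0.0486
grip_force: 73.6
```

play_rows([
  [0.45,[0,0,0.03],[0,0,0]],
  [0.45,[0,0,0],[0,0,0]],
])

```text
t: 17.92
tool_pos: [0.4583, 0.0907, -0.0056]
tool_rot: [1.327, -2.844, -0.009]
contact_force: [-4.3, -0.9, 7.6]
opening: 0.0488
grip_force: 74.7
```

play_rows([
  [0.7,[0,0,0],[0,0,0]],
  [0.76,[0,0,0],[0,0,0]],
  [0.76,[0,0,-0.1],[0,0,0]],
  [0.76,[0,0,-0.4],[0,0,0]],
  [0.76,[0,0,-0.8],[0,0,0]],
  [0.76,[0,0,-0.8],[0,0,0]],
  [0.76,[0,0,-0.5],[0,0,0]],
  [0.76,[0,0,0],[0,0,0]],
])

```text
t: 18.92
tool_pos: [0.4607, 0.0902, 0.1258]
tool_rot: [-1.327, 2.844, 0.005]
contact_force: [-0.1, -0.2, 0.3]
opening: 0.0648
grip_force: 0.0
```

```bash
python3 snap.py w8
python3 - <<'E'
import cv2,numpy as np
b=cv2.imread("pics/w8.png")
cv2.imwrite("pics/w8c.png",cv2.resize(b[60:330,280:500],(652,600-0),interpolation=cv2.INTER_CUBIC) if 0 else cv2.resize(b[50:350,230:570],(680,600),interpolation=cv2.INTER_CUBIC))
E
```

```text
18.925 [[-0.643, -0.766, 0.001, 0.461], [-0.766, 0.643, 0.004, 0.09], [-0.004, 0.002, -1.0, 0.126], [0.0, 0.0, 0.0, 1.0]] 329.9901514319148 316.64194357578214 200.0914049117307
```

View pics/w8c.png

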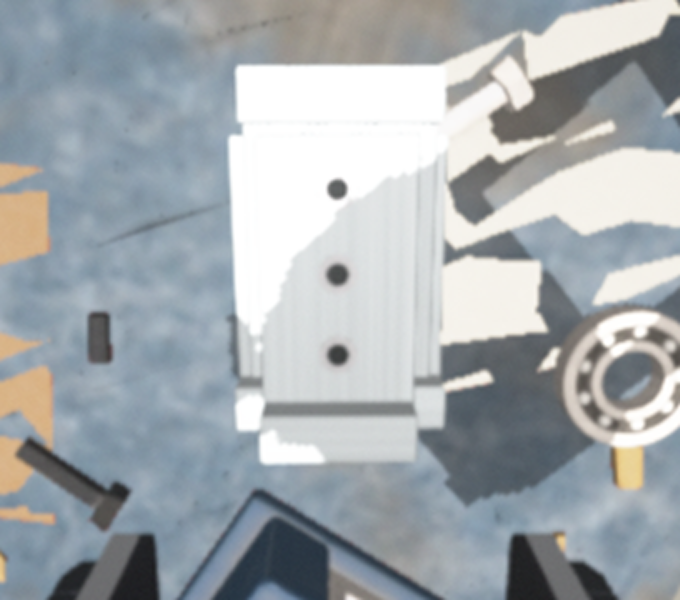

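Medium sits on wide, plain end close to wide's upstand, in crop pixels: upstand (260–414, 415–463), plain end at row 134, wide's upstand (237–446, 66–122). Nothing else has moved. Fit its pose and head for narrow.

Run:
```python
from pt import *
I=pickle.load(open("w8.pkl","rb"));c=lambda a:(np.array(a,float)/2+[230,50]+.5)/1.25-.5
def fit(C,pix,z,x0):
    r=lambda v:(proj(C@(R:=T([v[0],v[1],z],Ro.from_euler('z',v[2])))[:3,:3].T+R[:3,3],I)-c(pix)).ravel()
    s=least_squares(r,x0);print(s.x.round(4),np.degrees(s.x[2]).round(2),s.fun.round(1));return s.x
e=json.load(open("est.json"));w=e["pile"];b=e["base"]
m=fit(corners(.05),[(421,134),(244,134),(414,462),(260,463),(414,415),(263,417)],.032,b)
w2=fit(corners(.062)[2:],[(237,66),(446,66),(243,122),(446,122)],.016,w)
for q in (w,w2):
    S=T([q[0],q[1],0],Ro.from_euler('z',q[2]));print("med in wide mm",(np.linalg.inv(S)@np.r_[m[:2],0,1]*1e3).round(1)[:2])
e["pile"]=list(m);json.dump(e,open("est.json","w"))
P=pickle.load(open("br2.pkl","rb"))
A,_=now();U=P[2]@T([.024,0,.06],np.diag([-1.,1,-1]))
L=A@T([0,0,-.045],np.eye(3))
n=rows(L,U)
E=np.real(expm(np.real(logm(np.linalg.inv(L)@U))/n));Q=L
for k in range(n): Q=Q@E;print((Q@[0,0,-.04,1])[:3].round(3),end=' ')
```

```text
[0.4413 0.0696 0.8866] 50.8 [-1.6 -0.7  2.2  0.3  0.8  0.1 -0.3  0.5  1.2 -0.1 -2.3 -0. ]
[0.4273 0.0565 4.0173] 230.17 [ 0.  -0.2  1.2 -0.4 -1.5  0.5  0.3  0.2]
med in wide mm [-18.8   0.7]
med in wide mm [-19.    2.4]
14 rows of [np.float64(-0.378), np.float64(-0.281), np.float64(0.187)] [np.float64(0.222), np.float64(-0.171), np.float64(0.913)]
[0.481 0.095 0.199] [0.503 0.098 0.191] [0.526 0.098 0.183] [0.549 0.095 0.176] [0.571 0.089 0.17 ] [0.593 0.081 0.165] [0.614 0.069 0.161] [0.633 0.055 0.157] [0.65  0.039 0.155] [0.665 0.02  0.153] [0.678 0.    0.151] [ 0.688 -0.021  0.15 ] [ 0.696 -0.044  0.15 ] [ 0.7   -0.068  0.149]
```

Run:
```python
from pt import *
P=pickle.load(open("br2.pkl","rb"));A,_=now();U=P[2]@T([.024,0,.06],np.diag([-1.,1,-1]))
L=A@T([0,0,-.045],np.eye(3))
V=T([.56,-.08,.16],Ro.from_euler('z',75,degrees=True)*Ro.from_matrix(L[:3,:3]))
for a,b in((L,V),(V,U)):
    n=rows(a,b);E=np.real(expm(np.real(logm(np.linalg.inv(a)@b))/n));Q=a
    for k in range(n): Q=Q@E;print((Q@[0,0,-.04,1])[:3].round(3),end=' ')
    print()
# which sense
print(Ro.from_matrix(np.linalg.inv(L[:3,:3])@V[:3,:3]).as_rotvec(degrees=True))
```

```text
10 rows of [np.float64(0.34), np.float64(-0.254), np.float64(0.016)] [np.float64(-0.002), np.float64(0.004), np.float64(-0.937)]
[0.458 0.069 0.208] [0.46  0.047 0.207] [0.464 0.027 0.206] [0.471 0.007 0.205] [ 0.481 -0.012  0.204] [ 0.493 -0.03   0.203] [ 0.507 -0.045  0.203] [ 0.523 -0.059  0.202] [ 0.541 -0.071  0.201] [ 0.56 -0.08  0.2 ] 
23 rows of [np.float64(-0.141), np.float64(-0.115), np.float64(0.092)] [np.float64(0.229), np.float64(-0.002), np.float64(0.949)]
[ 0.56  -0.072  0.195] [ 0.561 -0.063  0.191] [ 0.563 -0.055  0.187] [ 0.566 -0.047  0.183] [ 0.57  -0.039  0.179] [ 0.576 -0.032  0.175] [ 0.582 -0.026  0.172] [ 0.589 -0.02   0.169] [ 0.597 -0.016  0.166] [ 0.606 -0.012  0.164] [ 0.615 -0.01   0.161] [ 0.624 -0.009  0.16 ] [ 0.634 -0.009  0.158] [ 0.643 -0.01   0.157] [ 0.652 -0.013  0.155] [ 0.661 -0.017  0.154] [ 0.669 -0.021  0.154] [ 0.677 -0.027  0.153] [ 0.683 -0.034  0.152] [ 0.689 -0.042  0.151] [ 0.694 -0.05   0.151] [ 0.698 -0.059  0.15 ] [ 0.7   -0.068  0.149] 
[ -0.12233825   0.35277007 -74.99907057]
```

Run:
```python
from pt import *
P=pickle.load(open("br2.pkl","rb"));A,_=now();U=P[2]@T([.024,0,.06],np.diag([-1.,1,-1]))
L=A@T([0,0,-.045],np.eye(3))
V=T([.54,-.03,.16],Ro.from_euler('z',-75,degrees=True)*Ro.from_matrix(L[:3,:3]))
for a,b in((L,V),(V,U)):
    n=rows(a,b);E=np.real(expm(np.real(logm(np.linalg.inv(a)@b))/n));Q=a
    for k in range(n): Q=Q@E;print((Q@[0,0,-.04,1])[:3].round(3),end=' ')
    print()
```

```text
10 rows of [np.float64(-0.094), np.float64(-0.296), np.float64(0.016)] [np.float64(0.002), np.float64(-0.004), np.float64(0.937)]
[0.474 0.084 0.208] [0.487 0.076 0.207] [0.5   0.067 0.206] [0.511 0.056 0.205] [0.52  0.043 0.204] [0.528 0.03  0.203] [0.534 0.016 0.203] [0.538 0.001 0.202] [ 0.54  -0.015  0.201] [ 0.54 -0.03  0.2 ] 
6 rows of [np.float64(-0.53), np.float64(0.212), np.float64(0.261)] [np.float64(0.153), np.float64(-0.549), np.float64(0.601)]
[ 0.566 -0.029  0.187] [ 0.593 -0.032  0.176] [ 0.62  -0.037  0.166] [ 0.647 -0.045  0.158] [ 0.674 -0.055  0.153] [ 0.7   -0.068  0.149]
```

Clear of the tray.

play_rows([
  [0.58,[0,0,-0.9],[0,0,0]],
  [0.58,[-0.094,-0.296,0.016],[0,0,0.937]],
  [0.58,[-0.094,-0.296,0.016],[0,0,0.937]],
  [0.58,[-0.094,-0.296,0.016],[0,0,0.937]],
  [0.58,[-0.094,-0.296,0.016],[0,0,0.937]],
  [0.58,[-0.094,-0.296,0.016],[0,0,0.937]],
  [0.58,[-0.094,-0.296,0.016],[0,0,0.937]],
  [0.58,[-0.094,-0.296,0.016],[0,0,0.937]],
])

```text
t: 19.98
tool_pos: [0.5324, 0.0156, 0.159]
tool_rot: [-0.074, -3.132, -0.007]
contact_force: [0.4, -0.6, -0.3]
opening: 0.0495
grip_force: 0.0
```

play_rows([
  [0.58,[-0.094,-0.296,0.016],[0,0,0.937]],
  [0.58,[-0.094,-0.296,0.016],[0,0,0.937]],
  [0.58,[-0.094,-0.296,0.016],[0,0,0.937]],
  [0.58,[-0.53,0.212,0.261],[0.153,-0.549,0.601]],
  [0.58,[-0.53,0.212,0.261],[0.153,-0.549,0.601]],
  [0.58,[-0.53,0.212,0.261],[0.153,-0.549,0.601]],
  [0.58,[-0.53,0.212,0.261],[0.153,-0.549,0.601]],
  [0.58,[-0.53,0.212,0.261],[0.153,-0.549,0.601]],
])

```text
t: 20.98
tool_pos: [0.682, -0.067, 0.1102]
tool_rot: [1.165, 2.534, -0.263]
contact_force: [0.6, 0.7, -0.4]
opening: 0.0496
grip_force: 0.0
```

play_rows([
  [0.58,[-0.53,0.212,0.261],[0.153,-0.549,0.601]],
  [0.58,[0,0,0],[0,0,0]],
  [0.58,[0,0,0],[0,0,0]],
])

```text
t: 21.35
tool_pos: [0.7087, -0.0824, 0.1097]
tool_rot: [1.239, 2.419, -0.306]
contact_force: [0.1, -0.4, -0.5]
opening: 0.0492
grip_force: 0.0
```

```bash
python3 rel.py 2; python3 app.py 2 .03 -.036; python3 snap.py w9
python3 - <<'E'
# check the predicted narrow corners against image edges: white runs along rows
from pt import *
import cv2
I=pickle.load(open("w9.pkl","rb"));im=cv2.cvtColor(cv2.resize(cv2.imread("pics/w9.png"),(640,400)),cv2.COLOR_BGR2GRAY)
M=pickle.load(open("br2.pkl","rb"))[2];h=.019
C=np.array([[x,y,z] for x,z in((-.045,.016),(0,.016),(.02,.016),(.042,.031)) for y in(-h,h)])
q=proj(C@M[:3,:3].T+M[:3,3],I)
for k in range(0,8,2):
    r=int(round(q[k,1]));l=np.where(im[r]>205)[0];l=l[(l>q[k,0]-25)&(l<q[k+1,0]+25)]
    print("row",r,"pred",q[k:k+2,0].round(1),"seen",l.min() if len(l) else None,l.max() if len(l) else None, im[r,int(q[k,0])-12:int(q[k+1,0])+14:4].tolist())
# columns: lengthwise at centre
ce=proj((np.array([[-.05,.012,.016],[.05,.012,.031],[.034,.012,.031]])@M[:3,:3].T+M[:3,3]),I);print(ce.round(1))
c=int(ce[0,0]);print(im[int(ce[0,1])-12:int(ce[0,1])+12:2,c].tolist());c=int(ce[1,0]);print(im[int(ce[1,1])-30:int(ce[1,1])+14:2,c].tolist())
E
```

```text
21.35 tool in bracket [ 0.021  -0.0014  0.0571] [-0.39  0.44  0.31] [ 0.1 -0.4 -0.5] 0.04922073809384416
1 rows of [np.float64(-0.065), np.float64(0.031), np.float64(0.541)] [np.float64(-0.049), np.float64(-0.055), np.float64(0.039)]
2 rows of [np.float64(-0.0), np.float64(0.0), np.float64(0.66)] [np.float64(0.0), np.float64(0.0), np.float64(-0.0)]
21.35 [[-0.525, 0.813, 0.253, 0.709], [0.724, 0.582, -0.369, -0.082], [-0.447, -0.01, -0.894, 0.11], [0.0, 0.0, 0.0, 1.0]] 329.9901514319148 316.64194357578214 200.0914049117307
row 115 pred [290.8 348.7] seen 288 344 [158, 186, 178, 246, 245, 247, 248, 245, 248, 246, 247, 247, 248, 246, 247, 247, 250, 182, 124, 124, 122]
row 181 pred [292.  346.5] seen 289 342 [188, 191, 185, 250, 249, 249, 249, 248, 250, 251, 250, 251, 250, 250, 250, 250, 201, 192, 192, 195, 195]
row 208 pred [292.5 345.7] seen 289 342 [190, 191, 191, 251, 250, 249, 250, 248, 246, 235, 248, 251, 251, 250, 250, 251, 197, 196, 195, 194]
row 246 pred [291.3 346.4] seen 288 342 [191, 192, 189, 250, 250, 250, 250, 250, 250, 250, 250, 251, 251, 251, 251, 251, 205, 197, 199, 198, 197]
[[338.2 106.9]
 [336.  256.4]
 [336.5 235.2]]
[76, 126, 124, 111, 161, 240, 246, 246, 246, 247, 247, 247]
[112, 114, 116, 190, 248, 249, 249, 250, 251, 251, 251, 251, 251, 243, 200, 197, 198, 196, 184, 135, 121, 117]
```

The close-up shows narrow about 2.4 mm toward −y and 2 mm lower than estimated, so I'll update and descend.

```bash
python3 - <<'E'
from pt import *
P=pickle.load(open("br2.pkl","rb"));P[2]=P[2]@T([-.002,-.0024,0],np.eye(3));pickle.dump(P,open("br2.pkl","wb"))
E
python3 app.py 2 .03 -.036
```

```text
1 rows of [np.float64(-0.012), np.float64(-0.02), np.float64(0.554)] [np.float64(-0.043), np.float64(-0.048), np.float64(0.034)]
2 rows of [np.float64(-0.0), np.float64(-0.0), np.float64(0.66)] [np.float64(0.0), np.float64(0.0), np.float64(-0.0)]
```

play_rows([
  [0.58,[-0.012,-0.02,0.55],[-0.043,-0.048,0.034]],
  [0.58,[0,0,0.3],[0,0,0]],
  [0.58,[0,0,0.2],[0,0,0]],
  [0.58,[0,0,0],[0,0,0]],
])

```text
t: 21.9
tool_pos: [0.7227, -0.1033, 0.0641]
tool_rot: [1.24, 2.406, -0.3]
contact_force: [-0.3, 0.2, 0.4]
opening: 0.0494
grip_force: 0.0
```

```bash
python3 rel.py 2; python3 app.py 2 -.036
```

```text
21.9 tool in bracket [0.0247 0.0003 0.005 ] [-0.01 -0.04 -0.06] [-0.3  0.2  0.4] 0.049396513359865404
1 rows of [np.float64(0.014), np.float64(-0.005), np.float64(0.82)] [np.float64(-0.001), np.float64(0.005), np.float64(-0.007)]
```

play_rows([
  [0.58,[0.01,-0.005,0.3],[0,0,0]],
  [0.58,[0,0,0.3],[0,0,0]],
  [0.58,[0,0,0.16],[0,0,0]],
  [0.58,[0,0,0.06],[0,0,0]],
  [0.58,[0,0,0],[0,0,0]],
  [0.3,[0,0,0],[0,0,0]],
  [0.3,[0,0,0],[0,0,0]],
  [0.3,[0,0,0],[0,0,0]],
])

```text
t: 22.9
tool_pos: [0.734, -0.1178, 0.029]
tool_rot: [1.239, 2.404, -0.299]
contact_force: [-1.0, 1.7, 2.9]
opening: 0.0361
grip_force: 70.8
```

```bash
python3 rel.py 2; python3 plan.py hold 2 .09 .005
```

```text
22.9 tool in bracket [ 0.0251  0.0011 -0.0346] [ 0.11 -0.14 -0.08] [-1.   1.7  2.9] 0.036076387086632786
10 rows of [np.float64(0.257), np.float64(-0.625), np.float64(-0.073)] [np.float64(0.221), np.float64(0.287), np.float64(0.916)]
t 22.9 F [-1.   1.7  2.9] open 0.036076387086632786 tool now [ 0.734 -0.118  0.029] goal [0.413 0.033 0.103]
bracket in goal mm [-69.8 308.2 -89.5] [ 17.5 -23.1  73.3]
[ 0.626 -0.058  0.135] [ 0.567 -0.051  0.132] [ 0.512 -0.028  0.131] [0.465 0.007 0.133] [0.428 0.053 0.138]
```

```bash
python3 - <<'E'
import json
e=json.load(open("est.json"));e["pile"][2]=0.877;json.dump(e,open("est.json","w"))
s=open("plan.py").read().replace('H=pickle.load(open("H.pkl","rb"));','H=pickle.load(open("H.pkl","rb"));H[1,3]=0;')
open("plan.py","w").write(s)
E
python3 plan.py hold 2 .09 .005
```

```text
11 rows of [np.float64(0.23), np.float64(-0.574), np.float64(-0.066)] [np.float64(0.203), np.float64(0.26), np.float64(0.839)]
t 22.9 F [-1.   1.7  2.9] open 0.036076387086632786 tool now [ 0.734 -0.118  0.029] goal [0.412 0.034 0.103]
bracket in goal mm [-73.8 308.  -89.5] [ 17.6 -23.   73.8]
[ 0.632 -0.058  0.135] [ 0.578 -0.053  0.133] [ 0.527 -0.036  0.131] [ 0.481 -0.007  0.132] [0.443 0.031 0.135]
```

play_rows([
  [0.3,[0,0,-0.2],[0,0,0]],
  [0.3,[0,0,-0.4],[0,0,0]],
  [0.3,[0,0,-0.7],[0,0,0]],
  [0.3,[0,0,-0.7],[0,0,0]],
  [0.3,[0.23,-0.574,-0.066],[0.203,0.26,0.839]],
  [0.3,[0.23,-0.574,-0.066],[0.203,0.26,0.839]],
  [0.3,[0.23,-0.574,-0.066],[0.203,0.26,0.839]],
  [0.3,[0.23,-0.574,-0.066],[0.203,0.26,0.839]],
])

```text
t: 23.9
tool_pos: [0.583, -0.0862, 0.1076]
tool_rot: [1.886, 2.144, -0.208]
contact_force: [-0.1, 0.3, -1.4]
opening: 0.0362
grip_force: 70.8
```

play_rows([
  [0.3,[0.23,-0.574,-0.066],[0.203,0.26,0.839]],
  [0.3,[0.23,-0.574,-0.066],[0.203,0.26,0.839]],
  [0.3,[0.23,-0.574,-0.066],[0.203,0.26,0.839]],
  [0.3,[0.23,-0.574,-0.066],[0.203,0.26,0.839]],
  [0.3,[0.23,-0.574,-0.066],[0.203,0.26,0.839]],
  [0.3,[0.23,-0.574,-0.066],[0.203,0.26,0.839]],
  [0.3,[0.23,-0.574,-0.066],[0.203,0.26,0.839]],
  [0.3,[0,0,0],[0,0,0]],
])

```text
t: 24.9
tool_pos: [0.4104, 0.0349, 0.1036]
tool_rot: [2.842, 1.333, -0.003]
contact_force: [-0.7, -0.6, -2.4]
opening: 0.0365
grip_force: 70.8
```

```bash
python3 plan.py go 2 .03; python3 snap.py w10
cat > prof.py <<'E'
import sys,cv2
from pt import *
im=cv2.cvtColor(cv2.resize(cv2.imread(f"pics/{sys.argv[1]}.png"),(640,400)),cv2.COLOR_BGR2GRAY)
I=pickle.load(open(sys.argv[1]+".pkl","rb"))
def rowp(r,c0,c1,st=2):print("row",r,"from",c0,im[r,c0:c1:st].tolist())
def colp(c,r0,r1,st=2):print("col",c,"from",r0,im[r0:r1:st,c].tolist())
E
python3 - w10 <<'E'
from prof import *
e=json.load(open("est.json"));m=e["pile"];M=T([m[0],m[1],.032],Ro.from_euler('z',m[2]))
A,_=now();H=pickle.load(open("H.pkl","rb"));H[1,3]=0;N=A@H
f=lambda X,w:proj(corners(w)@X[:3,:3].T+X[:3,3],I).round(0).tolist()
print("med pred",f(M,.05),"\nnar pred",f(N,.038))
q=f(M,.05);r=int((q[2][1]+q[4][1])/2);rowp(r,int(q[2][0])-16,int(q[3][0])+18) if q[2][0]<q[3][0] else rowp(r,int(q[3][0])-16,int(q[2][0])+18)
n=f(N,.038);rowp(int(n[0][1])+12,int(min(n[0][0],n[1][0]))-16,int(max(n[0][0],n[1][0]))+18)
c=int((q[2][0]+q[3][0])/2)+14;colp(c,int(q[2][1])-12,int(n[0][1])+20)
E
```

```text
2 rows of [np.float64(0.005), np.float64(0.015), np.float64(0.602)] [np.float64(-0.001), np.float64(0.001), np.float64(0.006)]
t 24.9 F [-0.7 -0.6 -2.4] open 0.03650326305321381 tool now [0.41  0.035 0.104] goal [0.412 0.034 0.043]
bracket in goal mm [ 0.3 -1.6 60.2] [-0.  -0.   0.1]
24.9 [[0.639, 0.769, -0.001, 0.41], [0.769, -0.639, -0.003, 0.035], [-0.003, 0.002, -1.0, 0.104], [0.0, 0.0, 0.0, 1.0]] 329.9901514319148 316.64194357578214 200.0914049117307
med pred [[286.0, 207.0], [352.0, 207.0], [280.0, 64.0], [360.0, 64.0], [281.0, 91.0], [359.0, 91.0]] 
nar pred [[370.0, 103.0], [270.0, 103.0], [364.0, 347.0], [276.0, 347.0], [366.0, 315.0], [274.0, 315.0]]
row 77 from 264 [125, 165, 241, 246, 246, 246, 246, 242, 214, 241, 244, 244, 244, 244, 244, 244, 244, 244, 244, 244, 244, 245, 244, 245, 245, 245, 245, 245, 245, 245, 245, 245, 245, 245, 245, 245, 245, 245, 245, 245, 245, 245, 245, 245, 245, 245, 245, 233, 243, 245, 245, 245, 217, 121, 109, 105, 103]
row 115 from 254 [197, 197, 197, 197, 198, 197, 171, 232, 244, 243, 243, 243, 242, 244, 245, 245, 244, 244, 246, 245, 244, 243, 244, 246, 248, 248, 247, 244, 245, 246, 246, 246, 246, 246, 246, 246, 246, 247, 248, 248, 247, 247, 246, 246, 247, 247, 246, 247, 247, 247, 246, 246, 248, 249, 248, 213, 123, 120, 122, 122, 122, 119, 121, 122, 120, 114, 109]
col 334 from 52 [114, 110, 109, 106, 101, 109, 177, 241, 244, 245, 247, 246, 245, 246, 246, 246, 244, 244, 244, 208, 241, 246, 246, 242, 197, 233, 246, 247, 247, 247, 247, 247, 247, 247, 247, 247]
```

play_rows([
  [0.3,[0,0.032,0.5],[0,0,0.01]],
  [0.3,[0,0,0.6],[0,0,0]],
  [0.3,[0,0,0.4],[0,0,0]],
  [0.3,[0,0,0.22],[0,0,0]],
  [0.3,[0,0,0],[0,0,0]],
])

```text
t: 25.58
tool_pos: [0.412, 0.0327, 0.0167]
tool_rot: [2.845, 1.329, -0.007]
contact_force: [-0.5, -0.1, -2.1]
opening: 0.0362
grip_force: 70.8
```

play_rows([
  [0.3,[0,0,0.04],[0,0,0]],
  [0.3,[0,0,0],[0,0,0]],
])

```text
t: 25.82
tool_pos: [0.413, 0.0327, 0.016]
tool_rot: [2.844, 1.328, -0.003]
contact_force: [0.6, 0.2, -2.0]
opening: 0.0363
grip_force: 70.8
```

```bash
python3 plan.py go 2 0
```

```text
1 rows of [np.float64(0.006), np.float64(-0.036), np.float64(0.051)] [np.float64(-0.0), np.float64(0.002), np.float64(-0.015)]
t 25.825 F [ 0.6  0.2 -2. ] open 0.03628754282285217 tool now [0.413 0.033 0.016] goal [0.412 0.034 0.013]
bracket in goal mm [0.3 1.9 2.6] [ 0.  -0.  -0.1]
```

```bash
python3 snap.py w11; python3 - w11 <<'E'
from prof import *
e=json.load(open("est.json"));m=e["pile"];M=T([m[0],m[1],.032],Ro.from_euler('z',m[2]))
A,_=now();H=pickle.load(open("H.pkl","rb"));H[1,3]=0;N=A@H
f=lambda X,w:proj(corners(w)@X[:3,:3].T+X[:3,3],I).round(0).tolist()
q=f(M,.05);n=f(N,.038);print("med pred",q,"\nnar pred",n)
for r in (int((q[2][1]+q[4][1])/2),int(n[0][1])+14,int(n[0][1])+30): rowp(r,240,400)
colp(334,int(q[2][1])-14,int(n[0][1])+24)
for o in range(2): print(now()[1]["tool_pos"])
E
```

```text
25.825 [[0.642, 0.767, -0.0, 0.413], [0.767, -0.642, -0.003, 0.033], [-0.003, 0.002, -1.0, 0.016], [0.0, 0.0, 0.0, 1.0]] 329.9901514319148 316.64194357578214 200.0914049117307
med pred [[265.0, 264.0], [363.0, 264.0], [245.0, 43.0], [379.0, 43.0], [247.0, 89.0], [377.0, 88.0]] 
nar pred [[367.0, 103.0], [267.0, 103.0], [362.0, 346.0], [274.0, 347.0], [364.0, 315.0], [272.0, 315.0]]
row 66 from 240 [241, 241, 237, 211, 234, 238, 239, 239, 238, 240, 240, 240, 239, 240, 240, 240, 240, 240, 240, 240, 241, 240, 241, 241, 240, 241, 241, 241, 241, 241, 242, 241, 241, 242, 241, 242, 242, 241, 242, 241, 241, 242, 242, 242, 242, 242, 242, 242, 242, 242, 242, 243, 242, 242, 243, 243, 243, 243, 242, 242, 243, 243, 242, 243, 242, 242, 242, 239, 219, 240, 242, 242, 242, 240, 197, 114, 107, 106, 102, 98]
row 117 from 240 [193, 182, 209, 167, 153, 179, 161, 167, 211, 244, 246, 244, 243, 211, 231, 242, 241, 241, 241, 241, 243, 244, 243, 242, 243, 245, 244, 242, 242, 241, 244, 246, 246, 245, 242, 243, 244, 244, 244, 244, 244, 244, 244, 244, 245, 247, 246, 246, 245, 244, 244, 245, 245, 245, 245, 245, 2
[... 168 characters left out ...]
62, 158, 145, 158, 171, 167, 198, 208, 205, 241, 242, 241, 241, 240, 242, 244, 243, 242, 242, 244, 244, 242, 241, 242, 240, 221, 235, 241, 240, 242, 237, 225, 221, 231, 242, 243, 242, 244, 246, 247, 246, 245, 245, 244, 245, 246, 245, 244, 245, 246, 245, 244, 245, 247, 248, 241, 216, 234, 227, 243, 230, 230, 241, 219, 124, 113, 116, 117, 118, 121, 122, 123, 124, 124]
col 334 from 29 [108, 108, 107, 107, 105, 105, 105, 126, 213, 237, 238, 240, 241, 243, 243, 243, 242, 241, 241, 243, 243, 244, 244, 242, 241, 242, 242, 242, 240, 181, 198, 244, 244, 244, 231, 163, 202, 241, 245, 245, 246, 246, 245, 245, 246, 245, 246, 245, 245]
[0.41298161 0.03273755 0.01590729]
[0.41298161 0.03273755 0.01590729]
```

At nearly the same depth, narrow is 1.7 mm too far along tool +y with a gap of about 4.5 mm. Correct and lower.

play_rows([
  [0.3,[0,-0.034,0],[0,0,0]],
  [0.3,[0,0,0.03],[0,0,0]],
  [0.3,[0,0,0],[0,0,0]],
])

```text
t: 26.25
tool_pos: [0.4109, 0.0339, 0.0135]
tool_rot: [2.845, 1.328, -0.005]
contact_force: [-0.7, -0.2, -0.8]
opening: 0.0366
grip_force: 70.8
```

play_rows([
  [0.3,[0,0,0.03],[0,0,0]],
  [0.3,[0,0,0],[0,0,0]],
])

```text
t: 26.5
tool_pos: [0.4112, 0.0339, 0.0123]
tool_rot: [2.845, 1.328, -0.004]
contact_force: [-0.6, -0.3, -0.1]
opening: 0.0362
grip_force: 71.0
```

play_rows([
  [0.3,[0,0,0.012],[0,0,0]],
  [0.3,[0,0,0],[0,0,0]],
])

```text
t: 26.75
tool_pos: [0.4111, 0.0338, 0.0123]
tool_rot: [2.845, 1.328, -0.005]
contact_force: [-3.9, -0.2, 4.8]
opening: 0.0364
grip_force: 71.5
```

```bash
python3 snap.py w12; python3 - w12 <<'E'
from prof import *
rowp(66,230,400);rowp(117,240,400);colp(334,20,130)
E
```

```text
26.75 [[0.642, 0.767, -0.002, 0.411], [0.767, -0.642, -0.003, 0.034], [-0.004, 0.0, -1.0, 0.012], [0.0, 0.0, 0.0, 1.0]] 329.9901514319148 316.64194357578214 200.0914049117307
row 66 from 230 [104, 102, 138, 232, 241, 242, 241, 241, 242, 235, 199, 235, 239, 239, 240, 239, 240, 240, 240, 240, 240, 240, 241, 241, 241, 241, 241, 241, 241, 241, 241, 242, 241, 242, 242, 241, 241, 242, 242, 242, 241, 242, 242, 242, 242, 243, 242, 242, 242, 242, 243, 243, 242, 242, 243, 242, 243, 242, 242, 243, 242, 242, 242, 243, 243, 242, 243, 243, 243, 242, 242, 243, 243, 242, 242, 242, 234, 211, 240, 241, 241, 241, 210, 113, 103]
row 117 from 240 [192, 192, 190, 191, 172, 145, 182, 235, 240, 232, 225, 247, 246, 211, 230, 242, 241, 241, 241, 241, 243, 243, 243, 242, 242, 245, 244, 242, 241, 242, 244, 246, 246, 245, 242, 243, 244, 245, 244, 243, 244, 244, 244, 244, 245, 247, 246, 245, 245, 244, 244, 245, 245, 244, 244, 245, 245, 244, 245, 246, 248, 245, 223, 240, 244, 243, 242, 225, 237, 238, 224, 240, 230, 148, 126, 126, 127, 127, 128, 126]
col 334 from 20 [106, 109, 109, 109, 108, 106, 107, 104, 105, 106, 115, 189, 231, 238, 239, 239, 241, 242, 243, 242, 241, 241, 242, 242, 243, 244, 243, 242, 241, 241, 242, 242, 239, 190, 156, 232, 243, 242, 243, 239, 188, 229, 245, 245, 245, 245, 246, 245, 246, 245, 245, 245, 245, 245, 245]
```

Centred within 0.6 mm and seated, so release and rise clear.

play_rows([
  [0.5,[0,0,0],[0,0,0]],
  [0.6,[0,0,0],[0,0,0]],
  [0.6,[0,0,-0.1],[0,0,0]],
  [0.6,[0,0,-0.4],[0,0,0]],
  [0.6,[0,0,-0.8],[0,0,0]],
  [0.6,[0,0,-0.8],[0,0,0]],
  [0.6,[0,0,-0.6],[0,0,0]],
  [0.6,[0,0,0],[0,0,0]],
])

```text
t: 27.8
tool_pos: [0.4134, 0.0341, 0.1498]
tool_rot: [2.842, 1.327, 0.004]
contact_force: [-0.4, 0.3, -1.2]
opening: 0.0515
grip_force: 0.0
```

```bash
python3 snap.py w13; python3 - w13 <<'E'
from prof import *
e=json.load(open("est.json"));m=e["pile"];b=e["base"];M=T([m[0],m[1],.032],Ro.from_euler('z',m[2]));N=M@T([-.021,0,.016],Ro.from_euler('z',np.pi))
W=T([b[0],b[1],.016],Ro.from_euler('z',b[2]))@T([-.0185,0,0],Ro.from_euler('z',np.pi))
f=lambda X,w:proj(corners(w)@X[:3,:3].T+X[:3,3],I).round(0)
q=f(M,.05);n=f(N,.038);w=f(W,.062);print("med",q.tolist(),"\nnar",n.tolist(),"\nwide",w.tolist())
rowp(int((q[2,1]+q[4,1])/2),250,380);rowp(int(n[0,1])+20,250,380);rowp(int((n[2,1]+n[4,1])/2),260,380)
colp(int(q[2:4,0].mean())+6,int(q[2,1])-12,int(n[2,1])+16)
E
```

```text
27.8 [[0.642, 0.767, 0.005, 0.413], [0.767, -0.642, -0.004, 0.034], [0.0, 0.006, -1.0, 0.15], [0.0, 0.0, 0.0, 1.0]] 329.9901514319148 316.64194357578214 200.0914049117307
med [[287.0, 192.0], [343.0, 192.0], [282.0, 71.0], [347.0, 71.0], [282.0, 94.0], [347.0, 93.0]] 
nar [[339.0, 100.0], [290.0, 100.0], [338.0, 227.0], [292.0, 227.0], [339.0, 209.0], [292.0, 209.0]] 
wide [[348.0, 98.0], [277.0, 97.0], [346.0, 212.0], [278.0, 212.0], [346.0, 195.0], [277.0, 195.0]]
row 82 from 250 [132, 131, 132, 135, 138, 140, 149, 157, 171, 195, 239, 254, 254, 254, 254, 252, 245, 254, 254, 254, 254, 254, 254, 254, 254, 254, 254, 254, 254, 254, 254, 254, 254, 254, 254, 254, 254, 254, 254, 254, 254, 254, 254, 254, 254, 254, 254, 254, 250, 254, 254, 254, 254, 202, 146, 140, 135, 132, 133, 138, 145, 151, 151, 148, 145]
row 120 from 250 [232, 231, 232, 231, 232, 233, 232, 234, 234, 234, 234, 234, 247, 254, 244, 254, 254, 247, 253, 251, 244, 254, 254, 254, 254, 254, 254, 253, 252, 246, 136, 92, 91, 101, 238, 254, 254, 254, 254, 254, 254, 254, 255, 253, 253, 254, 254, 253, 254, 250, 254, 247, 159, 151, 156, 159, 160, 162, 160, 157, 154, 154, 152, 152, 152]
row 218 from 260 [83, 82, 80, 80, 79, 81, 83, 81, 82, 81, 82, 83, 83, 82, 84, 87, 160, 190, 192, 193, 193, 192, 192, 192, 193, 193, 193, 194, 195, 194, 193, 195, 194, 194, 194, 193, 193, 195, 208, 171, 147, 144, 142, 139, 140, 141, 144, 146, 148, 154, 156, 151, 144, 140, 142, 144, 148, 142, 137, 134]
col 320 from 59 [146, 142, 140, 138, 142, 140, 176, 251, 254, 254, 254, 254, 254, 254, 254, 254, 254, 241, 253, 254, 251, 253, 255, 255, 255, 255, 255, 254, 253, 252, 254, 254, 254, 254, 254, 254, 254, 254, 254, 254, 254, 254, 254, 254, 254, 254, 253, 253, 253, 254, 254, 254, 254, 254, 254, 254, 254, 237, 205, 202, 197, 190, 186, 185, 187, 196, 200, 201, 200, 198, 200, 193, 141, 118, 127, 178, 193, 191, 190, 193, 192, 190, 188, 175, 144, 140, 138, 136, 138, 141, 142, 138]
```

The final view matches the model: medium is centred at column 314, narrow at 314.5, and narrow's ends are at the planned rows. Handing in.

```bash
python3 -c "
from station import ctrl;print(ctrl.finish_job())"
```

```text
the job is handed in; nothing more can be done
None
```

I stacked the three brackets on the base (wide, medium, narrow, each turned end for end) and handed the job in at about 28 s. Measured gaps are about 2 to 5 mm and plates are centred within about 2 mm; the hand-in call gave no verdict.

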